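# Load the tool steriliser, shut its guard and prime its timer

## Task

Slide the steriliser's clear guard fully open, press every kitchen tool that lies on the counter right down into the foam pocket cut to its outline, then slide the guard fully shut. With the guard shut, give the timer's sprung plunger at least three full strokes, each right down to its stop and back up, and leave the guard shut with all the tools still home and the bystanding cups, jar, box and tamper where they were.

Things in the scene. Friction and masses are not known exactly. Their poses are not given: they have to be found in the camera images.
- press: garlic press, steel, T-shaped in plan, about 200 g, lying flat. Origin: on the underside, on the handle's centre line. x runs along the handle to the head, z up. Handle: x -50 to 24, y -10 to 10, 30 mm tall (the part to grip, 20 mm wide, about x = 0). Head: x 24 to 52, y -22 to 22, 20 mm tall. May be absent.
- thermo: probe thermometer, white square housing with a round dial on top and a flat steel probe sheath sticking out of one side, off-centre; about 120 g. Origin: underside, centre of the housing. x points along the sheath, z up. Housing: 44 x 44 mm (x, y -22 to 22), 30 mm tall (the part to grip). Sheath: x 22 to 58, y 6 to 18, 14 mm tall. May be absent.
- opener: can opener, a straight steel bar with a black turning key crossing it near one end and sticking out further on one side; about 170 g. Origin: underside, middle of the bar. x along the bar towards the key, z up. Bar: x -52 to 52, y -10 to 10, 30 mm tall (the part to grip, 20 mm wide, about x = 0). Key: x 22 to 38, y -20 to 30, 14 mm tall. May be absent.
- shears: folded kitchen shears, wide black handle bows at one end, a tall black neck, steel blades at the other end; about 130 g. Origin: underside, in the neck. x points to the blades, z up. Neck: x -16 to 18, y -11 to 11, 30 mm tall (the part to grip, 22 mm wide, about x = 1 mm). Bows: x -58 to -16, y -29 to 29, 14 mm tall. Blades: x 18 to 55, y -8 to 8, 14 mm tall. May be absent.
- pocket_press (a point): pocket cut for the garlic press in its foam block: point on the pocket's floor (11 mm above the counter) where the tool's origin lies when seated; its x, y, z axes coincide with the seated tool's own. Outline of the tool with 1.5 mm clearance all round, 14 mm deep; the seated tool's tall grip part stands 16 mm above the foam.
- pocket_thermo (a point): pocket cut for the probe thermometer in its foam block: point on the pocket's floor (11 mm above the counter) where the tool's origin lies when seated; its x, y, z axes coincide with the seated tool's own. Outline of the tool with 1.5 mm clearance all round, 14 mm deep; the seated tool's tall grip part stands 16 mm above the foam.
- pocket_opener (a point): pocket cut for the can opener in its foam block: point on the pocket's floor (11 mm above the counter) where the tool's origin lies when seated; its x, y, z axes coincide with the seated tool's own. Outline of the tool with 1.5 mm clearance all round, 14 mm deep; the seated tool's tall grip part stands 16 mm above the foam.
- pocket_shears (a point): pocket cut for the kitchen shears in its foam block: point on the pocket's floor (11 mm above the counter) where the tool's origin lies when seated; its x, y, z axes coincide with the seated tool's own. Outline of the tool with 1.5 mm clearance all round, 14 mm deep; the seated tool's tall grip part stands 16 mm above the foam.
- sanitiser: the steriliser: steel base plate with four dark grey foam blocks (130 x 69 mm, 70 mm apart in y, order varies), one pocket each; low housing behind. Origin: on the counter, middle of the row of foam blocks; x away from the robot, z up. Base x -80 to 220, y -150 to 150 mm; foam top 25 mm above the counter.
- foam_press: foam block of the garlic press; origin at its underside's centre. All four alike: two springy lips stand 1 mm into the tool's outline at the sides of the grip part, 6 mm above the pocket's floor: a tool merely laid in rests on them 7 to 10 mm too high and must be pushed down with some 4 to 8 N; then they hold it.
- guard_handle (a point): middle of the top edge of the guard's black handle: an upright rib 14 mm thick (x), 90 mm long (y), 30 mm tall, top 86 mm above the counter, on the guard's near edge. x = the direction in which the guard opens (away from the robot), z up. The guard is a clear panel (154 x 304 mm), underside 46 mm above the counter; a tool not pressed home blocks it.
- guard (a joint): slide of the guard in m: 0 = shut over the pockets, 0.14 = fully open, over the low housing behind them. Stiff (about 2 N of friction), stays where it is left. It starts shut or a little open.
- plunger_top (a point): centre of the flat top of the timer's plunger: a black round cap 36 mm across on a grey pod 60 x 60 mm beside the rear housing, on its left or right (the other side has a like pod with only a fixed grey dome). Top 85 mm above the counter at rest, moves straight down 20 mm. z up.
- plunger (a joint): stroke of the plunger in m: 0 = up, 0.020 = bottomed on its stop. Sprung: 3 N to start, 9 N at the stop; rises by itself when let go.
- snack_cup: bystander: closed purple snack cup, 76 mm across, 53 mm tall, origin at its underside's centre. Leave it.
- mug: bystander: white ceramic mug, 80 mm across, 90 mm tall, origin at its underside's centre. Leave it.
- tumbler: bystander: short stainless tumbler, 74 mm across, 90 mm tall, origin at its underside's centre. Leave it.
- acrylic_box: bystander: lidded acrylic box, 114 x 94 x 68 mm, origin at its underside's centre. Leave it.
- spice_jar: bystander: glass spice jar, 48 mm across, 90 mm tall, origin at its underside's centre. Leave it.
- puck: bystander: dark steel tamper base, 58 mm across, 35 mm tall, origin at its underside's centre. Leave it.
There are look-alikes about, which are no part of the job. What is shaped like the press but pink or red is not meant.

How it is judged:
On the way, in this order (a step that is already met when the one before it is completed fails the run):
1. the guard is slid fully open (over 132 of 140 mm) (value of joint guard above 0.132 m), for 0.2 s.
2. every tool present is pressed home in its own pocket with the guard open (z of press in the frame of pocket_press between -0.003 and 0.003 m and horizontal distance between press and pocket_press below 0.005 m and angle between the x axis of press and the x axis of pocket_press, either way round below 0.09 rad and z of thermo in the frame of pocket_thermo between -0.003 and 0.003 m and horizontal distance between thermo and pocket_thermo below 0.005 m and angle between the x axis of thermo and the x axis of pocket_thermo, either way round below 0.09 rad and z of opener in the frame of pocket_opener between -0.003 and 0.003 m and horizontal distance between opener and pocket_opener below 0.005 m and angle between the x axis of opener and the x axis of pocket_opener, either way round below 0.09 rad and z of shears in the frame of pocket_shears between -0.003 and 0.003 m and horizontal distance between shears and pocket_shears below 0.005 m and angle between the x axis of shears and the x axis of pocket_shears, either way round below 0.09 rad and value of joint guard above 0.1 m), for 0.2 s.
3. the guard is slid fully shut (within 5 mm) (value of joint guard below 0.005 m), for 0.2 s.
4. first stroke: the plunger is pressed to its stop (over 18.5 of 20 mm) with the guard shut (value of joint plunger above 0.0185 m and value of joint guard below 0.005 m), for 0.1 s.
5. the plunger comes up again (within 3 mm) (value of joint plunger below 0.003 m), for 0.1 s.
6. second stroke: the plunger is pressed to its stop with the guard shut (all of step 4), for 0.1 s.
7. the plunger comes up again (within 3 mm) (value of joint plunger below 0.003 m), for 0.1 s.
8. third stroke: the plunger is pressed to its stop with the guard shut (all of step 6), for 0.1 s.
At the end, for the whole second after the job is handed in: Every tool present lies on the floor of its own pocket (within 3 mm in height and 5 mm sideways, lined up within 5 degrees), the guard is within 5 mm of shut and the plunger is up within 3 mm (z of press in the frame of pocket_press between -0.003 and 0.003 m and horizontal distance between press and pocket_press below 0.005 m and angle between the x axis of press and the x axis of pocket_press, either way round below 0.09 rad and z of thermo in the frame of pocket_thermo between -0.003 and 0.003 m and horizontal distance between thermo and pocket_thermo below 0.005 m and angle between the x axis of thermo and the x axis of pocket_thermo, either way round below 0.09 rad and z of opener in the frame of pocket_opener between -0.003 and 0.003 m and horizontal distance between opener and pocket_opener below 0.005 m and angle between the x axis of opener and the x axis of pocket_opener, either way round below 0.09 rad and z of shears in the frame of pocket_shears between -0.003 and 0.003 m and horizontal distance between shears and pocket_shears below 0.005 m and angle between the x axis of shears and the x axis of pocket_shears, either way round below 0.09 rad and value of joint guard below 0.005 m and value of joint plunger below 0.003 m); the robot touches nothing.
It fails at once if one of the six bystanders is knocked over or shifted by more than 40 mm (distance of any of snack_cup, mug, tumbler, acrylic_box, spice_jar, puck from where it was at the start of the episode above 0.04 m or angle between any of snack_cup, mug, tumbler, acrylic_box, spice_jar, puck's own z axis and vertical above 0.5 rad).
Of press, thermo, opener, shears only 3 to 4 are there at a start; the rules pass over those that are not, and their reading is None.
At some moment in a run one of press, thermo, opener, shears may be knocked a few centimetres aside while the robot is not near it.
Once in a run the grip may slacken for a moment while it holds something.
It also fails if it takes over 210 s, if anything falls off the work surface, if the arm or the gripper's body presses on something with over 40 N, if the wrist force passes 120 N, or if a joint passes its speed limit or range.

## Robot

A 7-joint arm with a two-finger parallel gripper is mounted at the origin on the work surface. World frame = base frame: x ahead of the robot, y to its left, z up, the work surface at z = 0. Lengths are in m, angles in rad, forces in N, time in s.
With the tool pointing down it reaches from about 0.4 to 0.85 m from the base axis. Payload 4.5 kg.
Tool frame: the origin (TCP) lies at the very end of the fingers, on their centre line; the grasp point (between the pads) lies 19 mm behind it (tcp_to_grasp is the z of the grasp point in the tool frame, in m); z points along the fingers, y is the line along which they close (so a half turn about z gives the same grasp; the last joint's range is limited). The gripper opens to 88 mm and grips with 3 to 60 N. Pads are 18 mm wide; open, the fingers measure 123 mm over their backs; the gripper's body (75 mm by 187 mm) begins 45 mm behind the grasp point.
Start: joints at [1.238, 0.689, -0.195, 1.565, 0.157, 0.902, -0.215], TCP at [0.224, -0.583, 0.2] pointing down, gripper open.
Joint ranges: [-3.01, 3.01], [-0.46, 2.08], [-1.47, 1.51], [0.13, 2.56], [-1, 4.14], [0.04, 2.09], [-2.66, 2.66]. Speed limits (rad/s): [2.57, 2.57, 3.14, 3.14, 3.14, 3.14, 3.14].

## Interface

Orientations are given as a unit quaternion [x, y, z, w].
In Python, from plant import * gives the robot as it stands. The module is installed in compiled form; this text tells all that it offers.
- The arm moves only by the shell command python3 -m jog 'ROWS' [OPENING] [FORCE]. ROWS is JSON, a list that holds one entry, the list of rows, each a list of 6 numbers: the shift along the tool's x, y, z in m, then the turn, a rotation vector about the tool's x, y, z in rad. In form: [[[dx, dy, dz, ax, ay, az], ...]]. A call has 1 to 12 rows; each row shifts and turns the commanded pose from where the row before left it, along the tool's axes as they then stand; what a row does not reach is not made up. A row lasts 1/8 s, in which the tool goes at most 62.5 mm and 10.7 degrees, less where a joint would pass 70% of its speed; a pose out of reach is approached as far as the arm can. A call with a gripper value outside its range is refused whole. OPENING is the finger opening in m, from 0 to 0.0881, set as the call begins (- or left out, the last holds). The fingers move at their own pace and stop on an object; FORCE is the grip in N (left out, the last holds). Time passes only in rows, so rows that do not move let the fingers close. It gives the time, the measured TCP pose, the force, the opening and the grip force at its end, in the units of the state.
- get_state(): the state, without advancing time (a new reading comes with each control period).
- snapshot(name): name is "scene" or "side" or "wrist"; returns a dict with "frame" (420x560x3 uint8, red, green, blue), "mtx" (3x3 intrinsics, pixels), "xyz" and "orientation" of the camera in the world; the wrist camera has in their place "mount" (4x4, takes a point from camera to tool coordinates, whose origin is the TCP and whose axes are the flange's). Camera axes: x right, y down, z forward; pixel columns grow to the right and rows downward; lengths in m; the calibration is good to about 2 mm. A picture is of the moment at which its call begins: read the wrist's pose just before it. There is no depth.
- finish_job(): hands the job in; it is judged then, once.
The state is a dict: "clock": time; "q": joint angles; "qd": joint speeds; "joint_torque": joint torques, N m; "tool_pos": TCP position; "eef_rot": TCP orientation; "contact_force": force on the tool from outside, world axes, zero at the start; "moment": the same for the moment, N m; "opening": opening from 0.0 (shut) to 1.0 (fully open); "finger_force": force on a finger pad.
Only numpy, scipy, OpenCV 4.12 (cv2) and the standard library are available. Lean on these libraries where they do the work, as an engineer would, in place of code of your own. Each camera call takes 0.05 s, during which the arm holds its last target. There are 200 camera calls.

## Working session

There is one attempt and no reset: what is moved stays moved. The work goes in short steps, Python scripts to look and compute and a shell command to move; the robot and the scene stay as the last step left them, time stands still between calls to the robot, and variables do not carry over. Pictures are saved under pics/ and viewed, at most 14 in all, crops included, and the job is handed in when it is done.

```bash
mkdir -p pics; ls
cat > h.py <<'E'
from plant import *
import numpy as np, cv2
from scipy.spatial.transform import Rotation as R
def cam(name):
    st=get_state(); s=snapshot(name); K=np.array(s["mtx"])
    if name=="wrist":
        T=np.eye(4);T[:3,:3]=R.from_quat(st["eef_rot"]).as_matrix();T[:3,3]=st["tool_pos"]
        M=T@np.array(s["mount"])
    else:
        M=np.eye(4);o=np.array(s["orientation"]);M[:3,:3]=R.from_quat(o).as_matrix() if o.size==4 else o.reshape(3,3);M[:3,3]=s["xyz"]
    return s["frame"],K,M
def ray(p,K,M,z):
    p=np.atleast_2d(np.array(p,float)); d=np.c_[p,np.ones(len(p))]@np.linalg.inv(K).T@M[:3,:3].T
    o=M[:3,3]; return o+d*((z-o[2])/d[:,2])[:,None]
def proj(P,K,M):
    P=np.atleast_2d(P); c=(P-M[:3,3])@M[:3,:3]; u=c@K.T; return u[:,:2]/u[:,2:]
def save(n,f): cv2.imwrite("pics/"+n+".png",f[:,:,::-1])
E
python3 - <<'E'
from h import *
for n in ("scene","side","wrist"):
    f,K,M=cam(n); save(n+"0",f); np.savez("pics/"+n+"0.npz",f=f,K=K,M=M); print(n,K.round(1).tolist(),M.round(3).tolist())
print(get_state())
E
```

```text
pics
scene [[461.6, 0.0, 278.7], [0.0, 461.6, 205.6], [0.0, 0.0, 1.0]] [[-0.701, 0.604, -0.379, 1.049], [0.713, 0.604, -0.357, 0.524], [0.014, -0.52, -0.854, 1.291], [0.0, 0.0, 0.0, 1.0]]
side [[391.4, 0.0, 274.3], [0.0, 391.4, 202.7], [0.0, 0.0, 1.0]] [[0.691, -0.382, 0.614, -0.217], [-0.722, -0.341, 0.602, -0.71], [-0.021, -0.859, -0.511, 0.671], [0.0, 0.0, 0.0, 1.0]]
wrist [[291.8, 0.0, 272.5], [0.0, 291.8, 208.9], [0.0, 0.0, 1.0]] [[0.359, -0.886, -0.294, 0.3], [-0.933, -0.342, -0.111, -0.555], [-0.002, 0.314, -0.949, 0.384], [0.0, 0.0, 0.0, 1.0]]
{'clock': 0.15, 'q': array([ 1.23782245,  0.68976963, -0.19451918,  1.56608657,  0.15728417,
        0.9024793 , -0.21509611]), 'qd': array([-0.00012162, -0.00172646, -0.00206427, -0.00256558,  0.00057924,
        0.00165079, -0.00136854]), 'joint_torque': array([-2.08776510e-03, -5.27863920e+01, -1.26842134e+00, -1.53585434e+01,
       -5.24444436e-02,  3.91800801e-03,  1.22734377e-04]), 'tool_pos': array([ 0.22390613, -0.58295885,  0.19891256]), 'eef_rot': array([ 9.83226830e-01,  1.82385696e-01, -1.68488687e-04, -6.56802930e-04]), 'contact_force': array([ 4.65200914e-01, -7.46989050e-05, -3.77762108e-01]), 'moment': array([ 0.06387317, -0.00243959,  0.01014893]), 'finger_force': 0.0, 'opening': 1.0028781107482445}
```

View pics/scene0.png

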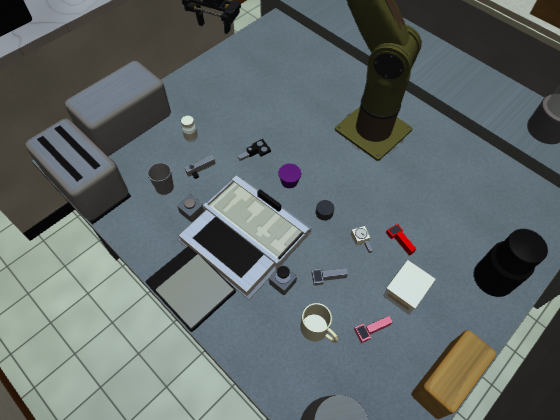

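View pics/side0.png

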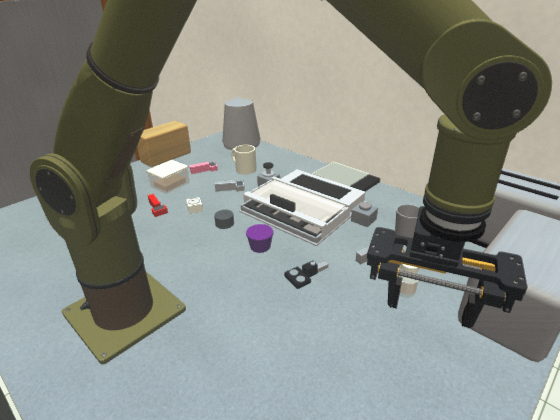

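The scene picture shows the steriliser at about (245,232), the guard handle at (268,200) and the plunger pod at (283,275). The dome pod is at (190,206). All four tools are there: shears (258,149), opener (200,165), thermo (362,237) and grey press (330,275). The red (402,238) and pink (375,328) presses are decoys. I'll crop and enlarge this picture.

Run:
```python
from h import *
d=np.load("pics/scene0.npz"); f,K,M=d["f"],d["K"],d["M"]
c=cv2.resize(f[130:345,145:430],None,fx=2.75,fy=2.75,interpolation=cv2.INTER_CUBIC); save("crop0",c)
for n,p,z in [("base",(375,125),0),("handle",(268.5,192),.086),("plunger",(284,271),.085),("dome",(189,203),.08),("shears",(258,149),.015),("opener",(200,165),.015),("thermo",(362,234),.03),("press",(330,275),.02),("puck",(325,208),.035),("cup",(290,173),.053),("mug",(317,320),0.09),("tumbler",(160,172),.09),("jar",(188,122),.09),("box",(412,282),.068)]:
    print(n,ray(p,K,M,z)[0].round(3))
```

```text
base [-0.023 -0.009  0.   ]
handle [ 0.501 -0.037  0.086]
plunger [0.656 0.182 0.085]
dome [ 0.699 -0.184  0.08 ]
shears [ 0.368 -0.223  0.015]
opener [ 0.557 -0.313  0.015]
thermo [0.38  0.251 0.03 ]
press [0.548 0.269 0.02 ]
puck [0.393 0.109 0.035]
cup [ 0.383 -0.055  0.053]
mug [0.697 0.343 0.09 ]
tumbler [ 0.693 -0.332  0.09 ]
jar [ 0.496 -0.432  0.09 ]
box [0.419 0.457 0.068]
```

View pics/crop0.png

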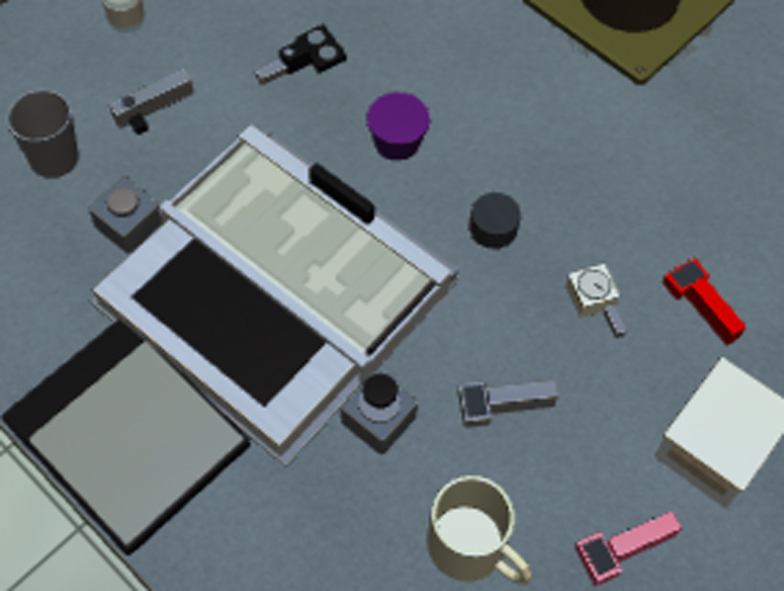

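The crop shows the pockets in this order from the -y side: press, thermo, opener, shears. The guard handle runs about (313,167)–(373,209) in crop pixels. The steriliser yaw looks like about 0.12 rad. I'll add a helper that works out moves and aim for a point in front of the handle.

```bash
cat >> h.py <<'E'
def yaw_now():
    m=R.from_quat(get_state()["eef_rot"]).as_matrix(); return np.arctan2(m[1,0],m[0,0])
def go(x,y,z,yaw):
    """print turn-first rows: az total, then tool-frame shift at the new yaw"""
    s=get_state(); m=R.from_quat(s["eef_rot"]).as_matrix(); y0=np.arctan2(m[1,0],m[0,0])
    a=-(yaw-y0); a=(a+np.pi)%(2*np.pi)-np.pi
    d=np.array([x,y,z])-s["tool_pos"]; c,sn=np.cos(yaw),np.sin(yaw)
    sh=np.array([c*d[0]+sn*d[1], sn*d[0]-c*d[1], -d[2]])
    print("pos",s["tool_pos"].round(4),"yaw",round(y0,4),"tilt",m[:2,2].round(4),"t",round(s["clock"],2),"q7",s["q"][6].round(2))
    print("  turn az",round(a,3),"rows",int(np.ceil(abs(a)/.18)),"shift",sh.round(4),"rows",int(np.ceil(np.linalg.norm(sh)/.06)))
E
python3 - <<'E'
from h import *
d=np.load("pics/scene0.npz"); f,K,M=d["f"],d["K"],d["M"]
h=np.array([[313,167],[373,209]])/2.75+[145,130]; P=ray(h,K,M,.086); print(P.round(3),P.mean(0).round(3),np.linalg.norm(P[1]-P[0]))
pl=ray([379/2.75+145,382/2.75+130],K,M,.085)[0]; dm=ray([122/2.75+145,198/2.75+130],K,M,.075)[0]; print(pl.round(3),dm.round(3),np.linalg.norm(pl-dm))
v=P[1]-P[0]; print("yaw",np.arctan2(-v[0],v[1]), np.arctan2(-(pl-dm)[0],(pl-dm)[1]))
ya=.117; c=P.mean(0)
go(c[0]-.09*np.cos(ya),c[1]-.09*np.sin(ya),.2,ya)
E
```

```text
[[ 0.519 -0.062  0.086]
 [ 0.511  0.025  0.086]] [ 0.515 -0.018  0.086] 0.08748117099441648
[0.654 0.175 0.085] [ 0.695 -0.189  0.075] 0.3660734313042342
yaw 0.0952431759429599 0.11121046702453709
pos [ 0.2239 -0.583   0.1989] yaw 0.3668 tilt [-0.0006  0.0012] t 0.15 q7 -0.22
  turn az 0.25 rows 2 shift [ 0.2647 -0.5269 -0.0011] rows 10
```

```bash
python3 -m jog '[[[0,0,0,0,0,0.13],[0,0,0,0,0,0.12],[0.027,-0.053,0,0,0,0],[0.027,-0.053,0,0,0,0],[0.027,-0.053,0,0,0,0],[0.027,-0.053,0,0,0,0],[0.027,-0.053,0,0,0,0],[0.027,-0.053,0,0,0,0],[0.027,-0.053,0,0,0,0],[0.027,-0.053,0,0,0,0],[0.027,-0.053,0,0,0,0],[0.027,-0.053,0,0,0,0]]]' 0; python3 -m jog '[[[0,0,0,0,0,0],[0,0,0,0,0,0]]]'
python3 - <<'E'
from h import *
f,K,M=cam("wrist"); save("w1",f); np.savez("pics/w1.npz",f=f,K=K,M=M); go(.426,-.028,.2,.11); print(M[:3,3])
E
```

```text
clock: 1.65
tool_pos: [0.4311, -0.0237, 0.1995]
eef_rot: [0.998, 0.058, 0.0, 0.0]
contact_force: [0.2, 0.5, -0.7]
opening: 0.006
finger_force: 0.0
clock: 1.9
tool_pos: [0.43, -0.0261, 0.1994]
eef_rot: [0.998, 0.058, -0.001, 0.0]
contact_force: [0.2, -0.8, 0.2]
opening: 0.003
finger_force: 0.0
pos [ 0.4298 -0.027   0.1994] yaw 0.1147 tilt [-0.001  -0.0009] t 1.95 q7 -1.55
  turn az 0.005 rows 1 shift [-0.0039  0.0006 -0.0006] rows 1
[ 0.51110746 -0.01772131  0.38487737]
```

View pics/w1.png

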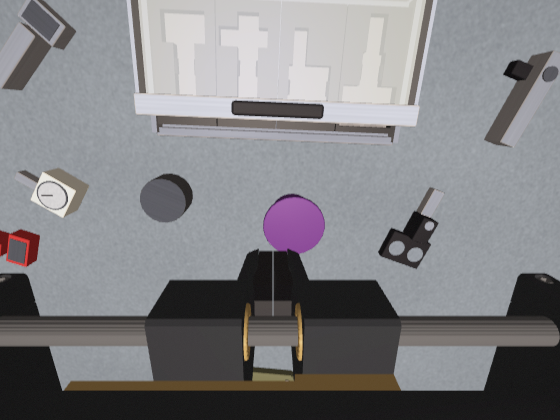

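The wrist view shows the handle top at (277,108), ends 232–323, with a strip of foam visible in front of it, so the guard starts slightly open. The cup is at (294,225) and the puck at (166,198).

Run:
```python
from h import *
d=np.load("pics/w1.npz"); K,M=d["K"],d["M"]
P=ray([[232,108],[323,111],[277,109]],K,M,.086); print(P.round(4)); v=P[0]-P[1]; print("len",np.linalg.norm(v),"yaw",np.arctan2(-v[0],v[1]))
Q=ray([[157,133],[397,139]],K,M,.01); print(Q.round(4)); v=Q[0]-Q[1]; print(np.linalg.norm(v),np.arctan2(-v[0],v[1]))
print(ray([294,225],K,M,.053),ray([166,196],K,M,.035))
c=P.mean(0); go(c[0]-.032,c[1]-.003,.068,.11)
```

```text
[[ 0.5103  0.0216  0.086 ]
 [ 0.5179 -0.0663  0.086 ]
 [ 0.5145 -0.0217  0.086 ]]
len 0.0882812535720709 yaw 0.08639422561827081
[[ 0.4697  0.1223  0.01  ]
 [ 0.4977 -0.1765  0.01  ]]
0.300088221128358 0.09325773422731837
[[ 0.3843361  -0.05914374  0.053     ]] [[0.39714584 0.10228575 0.035     ]]
pos [ 0.4298 -0.027   0.1994] yaw 0.1147 tilt [-0.001  -0.0009] t 1.95 q7 -1.55
  turn az 0.005 rows 1 shift [0.0523 0.0039 0.1314] rows 3
```

```bash
python3 -m jog '[[[0.027,0.002,0.04,0,0,0.02],[0.026,0.002,0.045,0,0,0],[0,0,0.046,0,0,0],[0,0,0,0,0,0],[0.02,0,0,0,0,0],[0.02,0,0,0,0,0],[0.02,0,0,0,0,0],[0.02,0,0,0,0,0],[0.02,0,0,0,0,0],[0.015,0,0,0,0,0],[0.01,0,0,0,0,0],[0,0,0,0,0,0]]]'
```

```text
clock: 3.45
tool_pos: [0.6087, -0.0126, 0.0698]
eef_rot: [0.999, 0.048, 0.001, 0.0]
contact_force: [0.3, 0.2, -0.4]
opening: 0.001
finger_force: 0.0
```

```bash
python3 -m jog '[[[0.005,0,0,0,0,0],[0.005,0,0,0,0,0],[0.003,0,0,0,0,0],[0.003,0,0,0,0,0]]]';  python3 -m jog '[[[0.004,0,0,0,0,0],[0.004,0,0,0,0,0]]]'
```

```text
clock: 3.95
tool_pos: [0.6241, -0.0102, 0.0684]
eef_rot: [0.999, 0.048, -0.0, 0.0]
contact_force: [0.3, -0.6, 0.6]
opening: 0.006
finger_force: 0.0
clock: 4.2
tool_pos: [0.6322, -0.0095, 0.0685]
eef_rot: [0.999, 0.048, -0.0, 0.0]
contact_force: [0.6, -0.3, 0.2]
opening: 0.006
finger_force: 0.0
```

Run:
```python
from h import *
f,K,M=cam("wrist"); g,_,_=cam("scene"); save("w2",np.hstack([cv2.resize(f,None,fx=.7,fy=.7),cv2.resize(g,None,fx=.7,fy=.7)])); go(.6,0,.07,.093)
```

```text
pos [ 0.6326 -0.0094  0.0685] yaw 0.0969 tilt [0.0006 0.0001] t 4.3 q7 -1.58
  turn az 0.004 rows 1 shift [-0.0316 -0.0124 -0.0015] rows 1
```

View pics/w2.png

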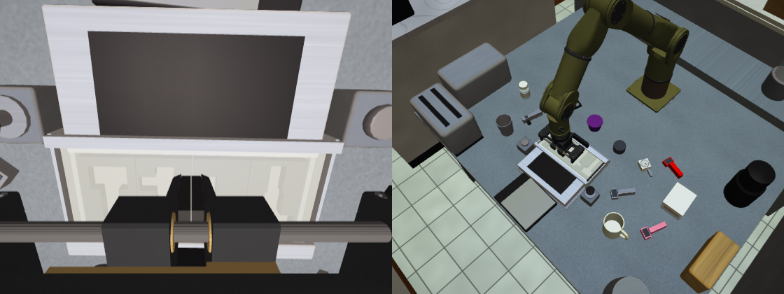

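Run:
```python
from h import *
g,_,_=cam("scene"); s,_,_=cam("side"); a=cv2.resize(g[160:310,160:320],None,fx=2.5,fy=2.5); b=cv2.resize(s[160:310,220:380],None,fx=2.5,fy=2.5); save("s3",np.hstack([a,b]))
```

```text
(no output)
```

View pics/s3.png

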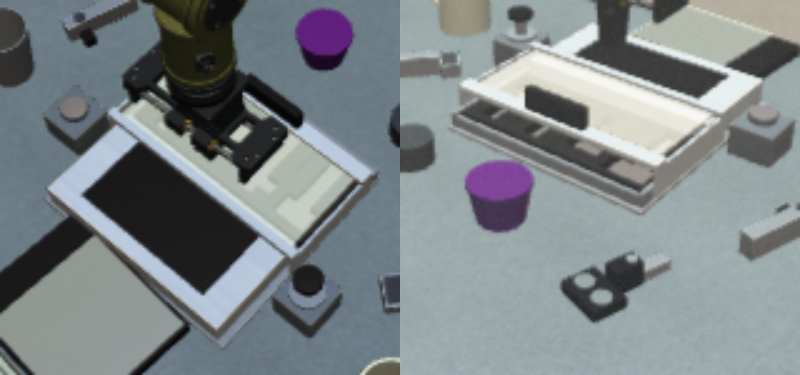

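Run:
```python
from h import *
d=np.load("pics/side0.npz"); K,M=d["K"],d["M"]
for z in (.07,.086,.1): print(z,ray([[270,195.2],[295.2,204]],K,M,z).round(4).tolist())
print("tcp in side",(proj(get_state()["tool_pos"],K,M)-[220,160])*2.5+[400,0])
print("tcp at approach", (proj([.482,-.025,.0698],K,M)-[220,160])*2.5+[400,0])
d=np.load("pics/w1.npz"); K,M=d["K"],d["M"]
for z in (.07,.086,.1): print(z,ray([277,109],K,M,z).round(4).tolist())
```

```text
0.07 [[0.5283, 0.039, 0.07], [0.5404, -0.0542, 0.07]]
0.086 [[0.5085, 0.0191, 0.086], [0.5202, -0.0716, 0.086]]
0.1 [[0.4911, 0.0016, 0.1], [0.5026, -0.0869, 0.1]]
tcp in side [[608.81275235  71.53888357]]
tcp at approach [[536.49061759 120.72032634]]
0.07 [[0.5147, -0.022, 0.07]]
0.086 [[0.5145, -0.0217, 0.086]]
0.1 [[0.5143, -0.0215, 0.1]]
```

Run:
```python
from h import *
d=np.load("pics/w1.npz"); K,M=d["K"],d["M"]
for z in (.2,.219,.24): print(z,proj([.4298,-.027,z],K,M))
s,K,M=cam("side"); p=proj(get_state()["tool_pos"],K,M); print(p)
save("s4",cv2.resize(s[130:240,240:400],None,fx=5,fy=5,interpolation=cv2.INTER_CUBIC))
```

```text
0.2 [[272.01166731 237.15574563]]
0.219 [[271.96600195 249.46274772]]
0.24 [[271.90379356 266.22816533]]
[[303.50640625 188.62773153]]
```

View pics/s4.png

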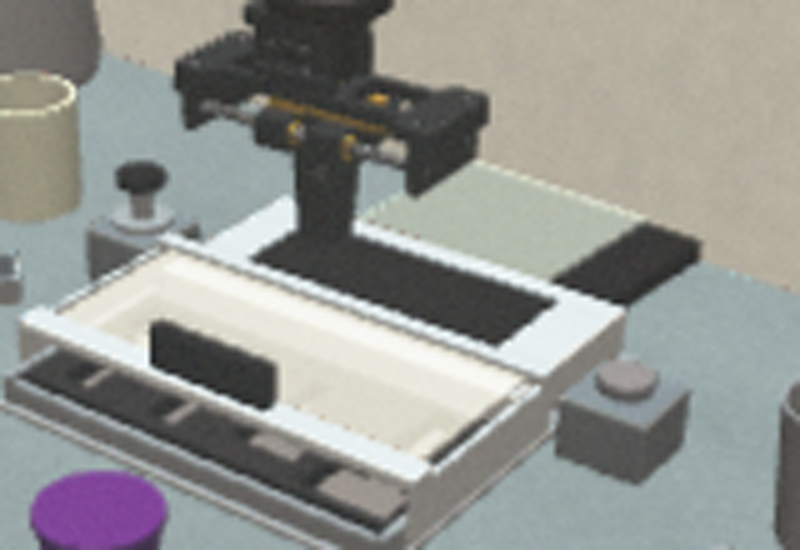

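The fingertips show about 20 mm above the reported TCP, at wrist row 250 where the TCP should be at 237. They skimmed over the handle, and the guard has not moved. I'll go back in front and push lower.

```bash
python3 -m jog '[[[0,0,-0.05,0,0,0],[0,0,-0.01,0,0,0],[-0.05,0,0,0,0,0],[-0.05,0,0,0,0,0],[-0.055,0,0,0,0,0],[0,0,0,0,0,0],[0,0,0.04,0,0,0],[0,0,0.04,0,0,0],[0,0,0,0,0,0],[0,0,0,0,0,0]]]'; python3 -m jog '[[[0.012,0,0,0,0,0],[0.012,0,0,0,0,0],[0.012,0,0,0,0,0]]]'
```

```text
clock: 5.7
tool_pos: [0.4786, -0.0245, 0.0492]
eef_rot: [0.999, 0.048, 0.001, 0.0]
contact_force: [-0.1, 0.4, 0.1]
opening: 0.006
finger_force: 0.0
clock: 6.08
tool_pos: [0.5154, -0.0208, 0.0492]
eef_rot: [0.999, 0.048, 0.001, -0.0]
contact_force: [-0.6, 0.6, 0.0]
opening: 0.008
finger_force: 0.0
```

```bash
python3 -m jog '[[[0.012,0,0,0,0,0],[0.012,0,0,0,0,0],[0.012,0,0,0,0,0]]]';python3 - <<'E'
from h import *
s,K,M=cam("side"); save("s5",cv2.resize(s[130:240,240:400],None,fx=4,fy=4,interpolation=cv2.INTER_CUBIC))
E
```

```text
clock: 6.45
tool_pos: [0.5501, -0.0174, 0.0485]
eef_rot: [0.999, 0.048, -0.0, 0.0]
contact_force: [0.3, 0.5, -0.4]
opening: 0.009
finger_force: 0.0
```

View pics/s5.png

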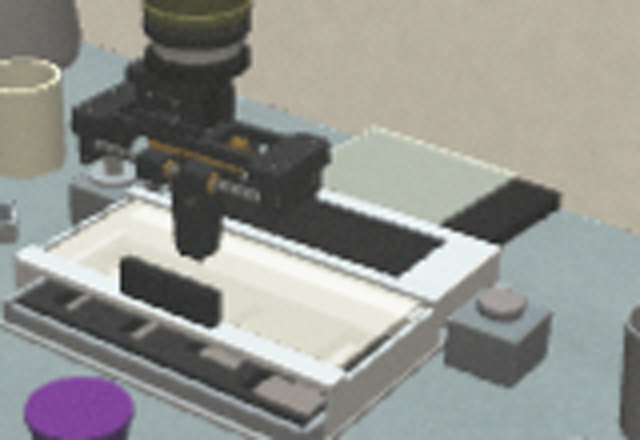

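```bash
python3 - <<'E'
from h import *
s,K,M=cam("side"); t=get_state()["tool_pos"]; print(t)
for z in (.05,.07,.08,.09,.1,.11): print(z,ray([289.5,194.5],K,M,z)[0].round(4), proj([t[0],t[1],z],K,M).round(1))
g,K,M=cam("scene")
for z in (.05,.09,.1): print(z,proj([t[0],t[1],z],K,M).round(1))
save("g6",cv2.resize(g[150:270,190:350],None,fx=4,fy=4,interpolation=cv2.INTER_CUBIC))
E
python3 -m jog '[[[0,0,0,0,0,0],[0,0,0,0,0,0]]]'
```

```text
[ 0.55127921 -0.01720295  0.04850307]
0.05 [0.598  0.0203 0.05  ] [[288.4 204.1]]
0.07 [ 0.5718 -0.0033  0.07  ] [[288.4 198.5]]
0.08 [ 0.5587 -0.015   0.08  ] [[288.4 195.6]]
0.09 [ 0.5456 -0.0268  0.09  ] [[288.4 192.8]]
0.1 [ 0.5324 -0.0385  0.1   ] [[288.4 189.9]]
0.11 [ 0.5193 -0.0503  0.11  ] [[288.4 187. ]]
0.05 [[261.6 211.7]]
0.09 [[261.4 205. ]]
0.1 [[261.3 203.3]]
clock: 6.85
tool_pos: [0.5487, -0.0176, 0.0485]
eef_rot: [0.999, 0.048, -0.0, 0.0]
contact_force: [-0.2, -1.0, 0.2]
opening: 0.001
finger_force: 0.0
```

View pics/g6.png

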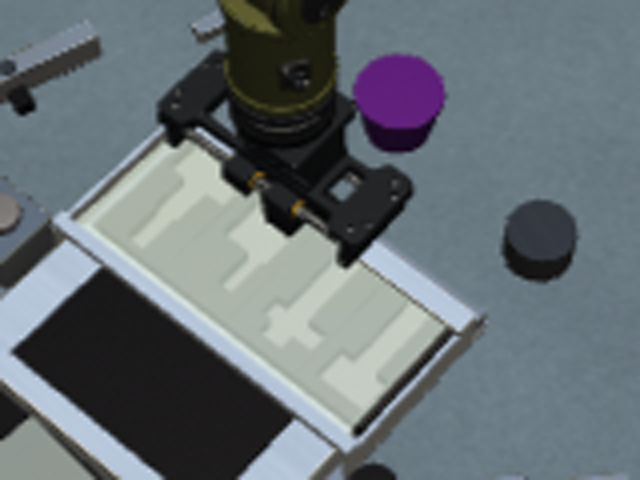

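Run:
```python
from h import *
d=np.load("pics/side0.npz"); K,M=d["K"],d["M"]
ty=np.array([.3585,-.9335,0]); t=np.array([.2239,-.583,0])
for z in (.2,.219,.235,.25): print(z,[proj(t+s*.0525*ty+[0,0,z],K,M).round(0).tolist()[0] for s in(-1,1)])
d=np.load("pics/wrist0.npz");K,M=d["K"],d["M"]
for z in (.2,.219,.235,.25): print(z,[proj(t+s*.0525*ty+[0,0,z],K,M).round(0).tolist()[0] for s in(-1,1)])
f=np.hstack([cv2.resize(np.load("pics/side0.npz")["f"][200:340,350:540],None,fx=2,fy=2),cv2.resize(d["f"][180:390],None,fx=.7,fy=1.333)[:280]])
save("open0",f)
```

```text
0.2 [[387.0, 321.0], [461.0, 342.0]]
0.219 [[389.0, 313.0], [464.0, 333.0]]
0.235 [[390.0, 305.0], [466.0, 325.0]]
0.25 [[391.0, 298.0], [469.0, 318.0]]
0.2 [[195.0, 237.0], [348.0, 237.0]]
0.219 [[187.0, 249.0], [355.0, 249.0]]
0.235 [[179.0, 261.0], [362.0, 262.0]]
0.25 [[171.0, 275.0], [371.0, 275.0]]
```

View pics/open0.png

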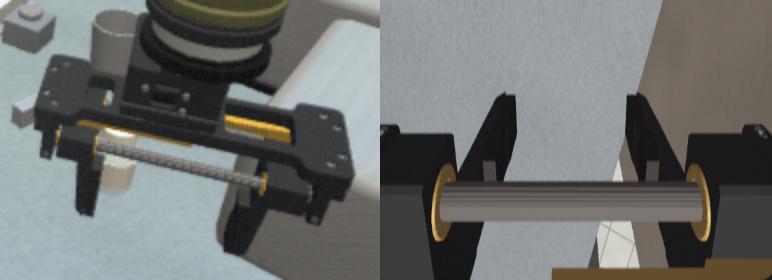

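The fingertips sit about 35 mm short of the reported TCP in both the open and closed views, so I'll allow for that offset. I'll push with TCP z at about 0.03.

```bash
python3 -m jog '[[[0,0,-0.04,0,0,0],[0,0,-0.02,0,0,0],[-0.035,0,0,0,0,0],[-0.04,0,0,0,0,0],[0,0,0,0,0,0],[0,0,0.04,0,0,0],[0,0,0.038,0,0,0],[0,0,0,0,0,0],[0,0,0,0,0,0]]]'; python3 -m jog '[[[0.012,0,0,0,0,0],[0.012,0,0,0,0,0],[0.012,0,0,0,0,0]]]'; python3 -m jog '[[[0.012,0,0,0,0,0],[0.012,0,0,0,0,0]]]'
```

```text
clock: 7.98
tool_pos: [0.4756, -0.0248, 0.0313]
eef_rot: [0.999, 0.048, 0.001, 0.0]
contact_force: [0.1, -0.4, -0.1]
opening: 0.008
finger_force: 0.0
clock: 8.35
tool_pos: [0.511, -0.0215, 0.0311]
eef_rot: [0.999, 0.048, -0.0, 0.0]
contact_force: [-2.4, -1.0, 1.0]
opening: 0.007
finger_force: 1.2
clock: 8.6
tool_pos: [0.535, -0.0193, 0.0305]
eef_rot: [0.999, 0.048, -0.0, 0.0]
contact_force: [-1.9, -1.6, 1.2]
opening: 0.007
finger_force: 1.2
```

```bash
python3 -m jog '[[[0.018,0,0,0,0,0],[0.018,0,0,0,0,0],[0.018,0,0,0,0,0],[0.012,0,0,0,0,0],[0.005,0,0,0,0,0]]]'; python3 -m jog '[[[0.005,0,0,0,0,0],[0.005,0,0,0,0,0]]]';  python3 -m jog '[[[0.004,0,0,0,0,0],[0,0,0,0,0,0]]]'
```

```text
clock: 9.22
tool_pos: [0.6057, -0.0122, 0.0303]
eef_rot: [0.999, 0.048, 0.0, 0.0]
contact_force: [-1.8, -2.5, 1.2]
opening: 0.006
finger_force: 1.1
clock: 9.48
tool_pos: [0.6143, -0.0114, 0.0303]
eef_rot: [0.999, 0.048, -0.001, 0.0]
contact_force: [-9.4, -3.0, 3.4]
opening: 0.008
finger_force: 6.5
clock: 9.72
tool_pos: [0.6139, -0.0114, 0.0303]
eef_rot: [0.999, 0.048, -0.005, 0.0]
contact_force: [-10.7, -1.6, 9.0]
opening: 0.007
finger_force: 5.5
```

```bash
python3 -m jog '[[[-0.012,0,0,0,0,0],[-0.008,0,-0.04,0,0,0],[-0.02,0,-0.05,0,0,0],[-0.03,0,-0.06,0,0,0],[0,0,-0.06,0,0,0],[0,0,-0.01,0,0,0],[0,0,0,0,0,0],[0,0,0,0,0,0]]]' 0.088
python3 - <<'E'
from h import *
f,K,M=cam("wrist"); save("w7",f); np.savez("pics/w7.npz",f=f,K=K,M=M); print(get_state()["tool_pos"])
E
```

```text
clock: 10.72
tool_pos: [0.5506, -0.0169, 0.2448]
eef_rot: [0.999, 0.049, -0.001, -0.0]
contact_force: [-0.6, -0.4, -0.7]
opening: 0.888
finger_force: 0.0
[ 0.55049586 -0.01705495  0.24460446]
```

View pics/w7.png

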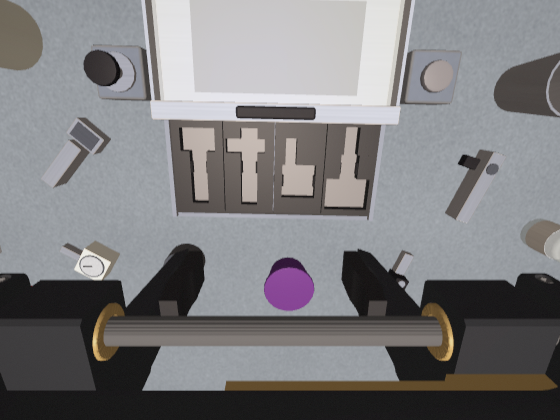

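The guard is open. From left (+y) the pockets are press (x≈200), opener (x≈247), thermo (x≈298) and shears (x≈346), with every tool's x axis pointing up the image, which is +S x. I'll measure the pockets by contour.

Run:
```python
from h import *
d=np.load("pics/w7.npz"); f,K,M=d["f"],d["K"],d["M"]
ya=.0935; Rz=np.array([[np.cos(ya),np.sin(ya)],[-np.sin(ya),np.cos(ya)]]); O=np.array([.5634,-.0197])
print(f[180,160:390:1].mean(1).astype(int).tolist())
g=f.mean(2); m=np.zeros(g.shape,np.uint8); m[122:214,176:374]=(g[122:214,176:374]>95)*255
cs,_=cv2.findContours(m,cv2.RETR_EXTERNAL,cv2.CHAIN_APPROX_NONE)
for c in sorted([c for c in cs if cv2.contourArea(c)>150],key=lambda c:c[:,0,0].mean()):
    p=c[:,0].astype(float)
    for z in(.011,.025):
        s=(ray(p,K,M,z)[:,:2]-O)@Rz.T; print(z,cv2.contourArea(c),"x",s[:,0].min().round(4),s[:,0].max().round(4),"y",s[:,1].min().round(4),s[:,1].max().round(4),end=" | ")
        if z==.011:
            for lo in np.arange(s[:,0].min(),s[:,0].max(),.01):
                q=s[(s[:,0]>=lo)&(s[:,0]<lo+.01),1]; print((lo*1e3).round(),(q.min()*1e3).round(1),(q.max()*1e3).round(1),end="; ")
        print()
```

```text
[162, 162, 161, 160, 163, 163, 162, 163, 164, 170, 178, 177, 177, 157, 79, 82, 85, 84, 85, 85, 85, 86, 86, 86, 87, 86, 87, 87, 87, 87, 88, 59, 24, 25, 155, 172, 172, 172, 173, 173, 174, 173, 173, 174, 174, 174, 174, 157, 95, 93, 93, 94, 93, 94, 94, 95, 94, 95, 95, 95, 96, 96, 96, 96, 45, 96, 97, 97, 97, 96, 97, 98, 99, 98, 99, 98, 99, 98, 99, 98, 99, 30, 179, 179, 179, 180, 180, 179, 180, 180, 179, 179, 180, 180, 180, 180, 179, 125, 102, 101, 102, 101, 101, 101, 100, 101, 100, 101, 101, 101, 102, 101, 100, 101, 85, 101, 100, 101, 101, 100, 100, 100, 50, 113, 178, 179, 179, 179, 179, 179, 179, 178, 179, 178, 178, 178, 178, 178, 178, 178, 178, 177, 178, 177, 178, 177, 177, 177, 176, 176, 177, 177, 129, 46, 51, 78, 94, 95, 95, 94, 93, 94, 94, 43, 92, 94, 136, 173, 174, 173, 173, 173, 173, 173, 173, 173, 172, 172, 172, 172, 171, 171, 171, 171, 171, 171, 171, 171, 169, 170, 169, 169, 169, 169, 169, 169, 169, 161, 161, 161, 161, 160, 160, 160, 160, 160, 75, 42, 42, 61, 81, 83, 81, 99, 177, 177, 178, 178, 159, 161, 162, 160, 161, 161, 160, 161, 161, 161, 161, 161]
0.011 2189.5 x -0.0569 0.0
[... 234 characters left out ...]
25 2189.5 x -0.0527 0.0559 y 0.0719 0.1327 | 
0.011 7223.0 x -0.0722 0.0564 y -0.1354 0.0729 | -72.0 2.0 3.5; -62.0 0.6 48.6; -52.0 -56.0 55.6; -42.0 -55.7 72.9; -32.0 -55.1 72.8; -22.0 -69.1 72.3; -12.0 -82.7 71.9; -2.0 -83.8 72.8; 8.0 -88.6 72.3; 18.0 -91.0 71.9; 28.0 -92.5 71.4; 38.0 -92.2 72.0; 48.0 -135.4 71.8; 
0.025 7223.0 x -0.0675 0.0568 y -0.1307 0.0706 | 
0.011 1706.0 x -0.0667 0.051 y -0.1335 -0.0743 | -67.0 -133.1 -74.5; -57.0 -132.8 -74.3; -47.0 -133.3 -74.7; -37.0 -133.5 -74.7; -27.0 -132.8 -75.3; -17.0 -115.7 -93.8; -7.0 -115.5 -95.2; 3.0 -116.4 -94.5; 13.0 -113.6 -97.9; 23.0 -113.3 -97.6; 33.0 -113.8 -97.7; 43.0 -114.1 -98.5; 
0.025 1706.0 x -0.0622 0.0516 y -0.129 -0.0717 |
```

Run:
```python
from h import *
d=np.load("pics/w7.npz"); f,K,M=d["f"],d["K"],d["M"]
ya=.0935; Rz=np.array([[np.cos(ya),np.sin(ya)],[-np.sin(ya),np.cos(ya)]]); O=np.array([.5634,-.0197])
print("cam S",(M[:2,3]-O)@Rz.T)
g=f.mean(2); m=np.zeros(g.shape,np.uint8); m[122:214,176:374]=(g[122:214,176:374]>135)*255
cs,_=cv2.findContours(m,cv2.RETR_EXTERNAL,cv2.CHAIN_APPROX_NONE)
for c in sorted([c for c in cs if cv2.contourArea(c)>150],key=lambda c:c[:,0,0].mean()):
    p=c[:,0].astype(float); p+= 0
    a=(ray(p,K,M,.011)[:,:2]-O)@Rz.T; b=(ray(p,K,M,.025)[:,:2]-O)@Rz.T
    print("area",cv2.contourArea(c),"x lo@.011",(a[:,0].min()*1e3).round(1),"hi@.025",(b[:,0].max()*1e3).round(1))
    for lo in np.arange(a[:,0].min(),a[:,0].max(),.008):
        k=(a[:,0]>=lo)&(a[:,0]<lo+.008)
        print("  ",(lo*1e3).round(),"floor",(a[k,1].min()*1e3).round(1),(a[k,1].max()*1e3).round(1),"rim",(b[k,1].min()*1e3).round(1),(b[k,1].max()*1e3).round(1))
```

```text
cam S [0.06939243 0.0029683 ]
area 1272.5 x lo@.011 -55.4 hi@.025 49.3
   -55.0 floor 99.0 118.7 rim 95.8 114.9
   -47.0 floor 99.9 118.1 rim 96.6 114.3
   -39.0 floor 99.3 117.5 rim 96.1 113.7
   -31.0 floor 98.8 118.4 rim 95.6 114.5
   -23.0 floor 98.4 117.8 rim 95.2 113.9
   -15.0 floor 99.6 117.1 rim 96.4 113.2
   -7.0 floor 100.1 116.5 rim 96.8 112.7
   1.0 floor 98.1 117.1 rim 95.0 113.3
   9.0 floor 97.6 117.6 rim 94.4 113.8
   17.0 floor 85.7 128.6 rim 83.0 124.4
   25.0 floor 85.2 129.3 rim 82.5 125.1
   33.0 floor 84.9 128.6 rim 82.2 124.4
   41.0 floor 85.7 129.0 rim 83.0 124.8
area 1293.5 x lo@.011 -58.1 hi@.025 48.4
   -58.0 floor 27.4 48.5 rim 26.6 47.0
   -50.0 floor 27.3 48.3 rim 26.5 46.8
   -42.0 floor 27.2 48.1 rim 26.4 46.6
   -34.0 floor 27.1 47.8 rim 26.3 46.4
   -26.0 floor 27.0 47.6 rim 26.2 46.1
   -18.0 floor 27.0 47.4 rim 26.2 45.9
   -10.0 floor 28.2 45.7 rim 27.4 44.3
   -2.0 floor 26.7 46.8 rim 25.9 45.3
   6.0 floor 26.6 46.7 rim 25.8 45.3
   14.0 floor 15.2 66.3 rim 14.8 64.2
   22.0 floor 15.1 67.4 rim 14.7 65.2
   30.0 floor 15.1 67.1 rim 14.7 64.9
 
[... 585 characters left out ...]
594.0 x lo@.011 -65.2 hi@.025 50.3
   -65.0 floor -133.0 -76.0 rim -128.4 -73.3
   -57.0 floor -132.8 -75.5 rim -128.3 -72.9
   -49.0 floor -133.2 -75.2 rim -128.6 -72.6
   -41.0 floor -132.7 -76.0 rim -128.2 -73.4
   -33.0 floor -133.4 -75.5 rim -128.8 -72.8
   -25.0 floor -132.6 -76.8 rim -128.1 -74.2
   -17.0 floor -114.2 -95.3 rim -110.3 -92.0
   -9.0 floor -114.8 -95.7 rim -110.9 -92.4
   -1.0 floor -115.3 -95.0 rim -111.4 -91.8
   7.0 floor -116.1 -94.7 rim -112.1 -91.4
   15.0 floor -112.7 -98.0 rim -108.8 -94.7
   23.0 floor -113.3 -98.7 rim -109.5 -95.3
   31.0 floor -113.6 -98.3 rim -109.7 -94.9
   39.0 floor -113.3 -98.8 rim -109.4 -95.4
   47.0 floor -113.8 -98.6 rim -109.9 -95.2
```

The pocket sizes match: press 106/105, opener 108/107, thermo 84/83, shears 117/116 mm, spaced 70 mm. I'll store the pocket poses, then find the tools roughly by how they differ from the counter colour.

```bash
cat >> h.py <<'E'
YS=.083
def S2W(x,y,ya=.0935): c,s=np.cos(ya),np.sin(ya); return np.array([.5634+c*x-s*y,-.0197+s*x+c*y])
PK={"press":S2W(-.004,.1065),"opener":S2W(-.0049,.0365),"thermo":S2W(-.0237,-.0335),"shears":S2W(-.006,-.1035)}
def blobs(f,roi,thr=22,amin=120):
    x0,y0,x1,y1=roi; L=cv2.cvtColor(f,cv2.COLOR_RGB2LAB).astype(float)[y0:y1,x0:x1]
    d=L-np.median(L.reshape(-1,3),0); m=((np.linalg.norm(d,axis=2)>thr)*255).astype(np.uint8)
    m=cv2.morphologyEx(m,cv2.MORPH_CLOSE,np.ones((5,5))); 
    cs,_=cv2.findContours(m,cv2.RETR_EXTERNAL,cv2.CHAIN_APPROX_NONE)
    return [c[:,0]+[x0,y0] for c in sorted(cs,key=cv2.contourArea)[::-1] if cv2.contourArea(c)>amin]
E
python3 - <<'E'
from h import *
print({k:v.round(4).tolist() for k,v in PK.items()})
d=np.load("pics/w7.npz"); f,K,M=d["f"],d["K"],d["M"]
for n,roi,z in [("press",(20,108,130,205),.015),("thermo",(40,225,130,285),.015),("opener",(425,135,525,235),.015),("shears",(385,235,440,290),.007)]:
    for c in blobs(f,roi):
        P=ray(c,K,M,z)[:,:2].astype(np.float32); r=cv2.minAreaRect(P); print(n,cv2.contourArea(c.astype(np.int32)),"c",np.round(r[0],3),"size",np.round(r[1],3),"ang",round(r[2],1),"bbox",c.min(0),c.max(0))
p=f[108:205,20:130]; print(np.median(p.reshape(-1,3),0),f[158,62],f[135,86],f[187,475],f[262,70])
E
```

```text
{'press': [0.5495, 0.086], 'opener': [0.5551, 0.0162], 'thermo': [0.5429, -0.0553], 'shears': [0.5671, -0.1233]}
press 1235.5 c [0.545 0.265] size [0.05  0.116] ang 51.4 bbox [ 54 117] [110 187]
thermo 1629.5 c [0.373 0.278] size [0.077 0.139] ang 5.7 bbox [ 40 241] [121 284]
opener 1229.0 c [ 0.565 -0.296] size [0.06  0.105] ang 63.7 bbox [445 149] [498 219]
shears 471.0 c [ 0.406 -0.238] size [0.073 0.041] ang 6.9 bbox [385 250] [412 289]
shears 148.5 c [ 0.386 -0.302] size [0.019 0.028] ang 5.7 bbox [423 279] [439 289]
[153. 158. 162.] [169 169 178] [ 93  94 100] [166 166 174] [157 162 166]
```

```bash
python3 -c "
from h import *
go(.476,.307,.12,-.54); print(get_state()['q'].round(2))"
```

```text
pos [ 0.5505 -0.0171  0.2446] yaw 0.0973 tilt [-0.0033  0.0001] t 10.78 q7 -1.56
  turn az 0.637 rows 4 shift [-0.2305 -0.2396  0.1246] rows 6
[-0.02  0.53 -0.06  1.74  0.04  0.88 -1.56]
```

```bash
python3 -c "
from h import *
go(.489,-.269,.12,-.34)"
```

```text
pos [ 0.5505 -0.0171  0.2446] yaw 0.0973 tilt [-0.0033  0.0001] t 10.78 q7 -1.56
  turn az 0.437 rows 3 shift [0.026  0.258  0.1246] rows 5
```

```bash
python3 -m jog '[[[0,0,0,0,0,0.15],[0,0,0,0,0,0.15],[0,0,0,0,0,0.137],[0.005,0.052,0.024,0,0,0],[0.005,0.052,0.025,0,0,0],[0.005,0.052,0.025,0,0,0],[0.005,0.052,0.025,0,0,0],[0.006,0.05,0.025,0,0,0],[0,0,0,0,0,0],[0,0,0,0,0,0]]]' 0.06
python3 - <<'E'
from h import *
f,K,M=cam("wrist"); save("op",f); np.savez("pics/op.npz",f=f,K=K,M=M)
go(.489,-.269,.12,-.34)
for c in blobs(f,(150,20,420,230),22,400):
    for z in (0,.03):
        P=ray(c,K,M,z)[:,:2].astype(np.float32); r=cv2.minAreaRect(P); print(cv2.contourArea(c.astype(np.int32)),z,"c",np.round(r[0],4),"size",np.round(r[1],3),"ang",round(r[2],1),"bbox",c.min(0),c.max(0))
E
```

```text
clock: 12.02
tool_pos: [0.4896, -0.2682, 0.1214]
eef_rot: [0.986, -0.169, -0.001, -0.001]
contact_force: [-0.1, 0.1, -0.1]
opening: 0.679
finger_force: 0.0
pos [ 0.4904 -0.2675  0.1219] yaw -0.3382 tilt [-0.0003  0.0015] t 12.07 q7 -1.47
  turn az 0.002 rows 1 shift [-0.0008  0.0019  0.0019] rows 1
1446.5 0 c [ 0.5258 -0.1652] size [0.046 0.094] ang 63.0 bbox [150 145] [191 229]
1446.5 0.03 c [ 0.5298 -0.1781] size [0.041 0.085] ang 63.0 bbox [150 145] [191 229]
958.0 0 c [ 0.5658 -0.2974] size [0.054 0.103] ang 55.1 bbox [254  53] [309 169]
958.0 0.03 c [ 0.5659 -0.2974] size [0.048 0.093] ang 55.1 bbox [254  53] [309 169]
```

View pics/op.png

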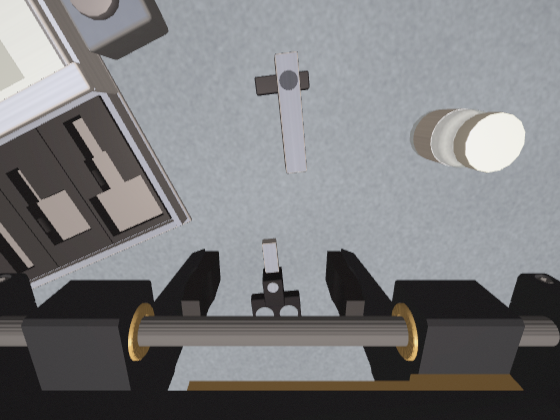

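The opener's bar top runs from (286,52) to (296,172), with its key at row 82 and its long side to the left. The shears are at (270,290), nearly aligned with the gripper. I'll cast these pixels into the world.

Run:
```python
from h import *
d=np.load("pics/op.npz"); K,M=d["K"],d["M"]
P=ray([[286.5,52],[296,172]],K,M,.03); v=P[0]-P[1]; c=P.mean(0); ya=np.arctan2(v[1],v[0]); print(P.round(4),c.round(4),"len",np.linalg.norm(v),"yaw",ya)
W=ray([[275,53],[298,51],[286,173],[306,171]],K,M,.03); print(np.linalg.norm(W[0]-W[1]),np.linalg.norm(W[2]-W[3]))
go(c[0],c[1],-.019,ya); go(c[0],c[1],.04,ya)
Q=ray([[270,240],[273,310]],K,M,.014); v=Q[0]-Q[1]; print("shears",Q.round(3),np.arctan2(v[1],v[0]))
```

```text
[[ 0.6083 -0.3238  0.03  ]
 [ 0.5077 -0.2996  0.03  ]] [ 0.558  -0.3117  0.03  ] len 0.10345407335882152 yaw -0.23587993462206197
0.01953688923950699 0.019232394556324868
pos [ 0.4904 -0.2675  0.1219] yaw -0.3382 tilt [-0.0003  0.0015] t 12.07 q7 -1.47
  turn az -0.102 rows 1 shift [0.0761 0.0272 0.1409] rows 3
pos [ 0.4904 -0.2675  0.1219] yaw -0.3382 tilt [-0.0003  0.0015] t 12.07 q7 -1.47
  turn az -0.102 rows 1 shift [0.0761 0.0272 0.0819] rows 2
shears [[ 0.442 -0.25   0.014]
 [ 0.355 -0.222  0.014]] -0.30271343195914285
```

```bash
python3 -m jog '[[[0,0,0,0,0,-0.102],[0.038,0.0135,0.041,0,0,0],[0.038,0.0135,0.041,0,0,0],[0,0,0.03,0,0,0],[0,0,0.029,0,0,0],[0,0,0,0,0,0]]]' 0.06; python3 -m jog '[[[0,0,0,0,0,0],[0,0,0,0,0,0],[0,0,0,0,0,0],[0,0,0,0,0,0],[0,0,0,0,0,0]]]' 0 40
```

```text
clock: 12.82
tool_pos: [0.5567, -0.3102, -0.0203]
eef_rot: [0.993, -0.117, -0.002, -0.001]
contact_force: [-0.5, 0.2, 0.1]
opening: 0.678
finger_force: 0.0
clock: 13.45
tool_pos: [0.5579, -0.313, -0.018]
eef_rot: [0.993, -0.119, 0.0, -0.0]
contact_force: [-0.2, 1.8, 4.5]
opening: 0.22
finger_force: 40.0
```

```bash
python3 -m jog '[[[0,0,-0.04,0,0,0],[0,0,-0.04,0,0,0],[0,0,-0.04,0,0,0],[0,0,0,0,0,0]]]'; python3 -c "
from h import *
go(*PK['opener'],.10,YS)"
```

```text
clock: 13.95
tool_pos: [0.5592, -0.315, 0.1045]
eef_rot: [0.993, -0.119, 0.003, 0.001]
contact_force: [0.3, -0.2, -1.5]
opening: 0.22
finger_force: 40.0
pos [ 0.5592 -0.315   0.1045] yaw -0.2388 tilt [ 0.0055 -0.0034] t 13.95 q7 -1.38
  turn az -0.322 rows 2 shift [ 0.0234 -0.3304  0.0045] rows 6
```

```bash
python3 -m jog '[[[0,0,0,0,0,-0.161],[0,0,0,0,0,-0.161],[0.004,-0.055,0,0,0,0],[0.004,-0.055,0,0,0,0],[0.004,-0.055,0,0,0,0],[0.004,-0.055,0,0,0,0],[0.004,-0.055,0,0,0,0],[0.003,-0.055,0.004,0,0,0],[0,0,0,0,0,0],[0,0,0,0,0,0],[0,0,0,0,0,0]]]'
python3 - <<'E'
from h import *
f,K,M=cam("wrist"); np.savez("pics/op2.npz",f=f,K=K,M=M); go(*PK['opener'],-.007,YS)
save("op2",cv2.resize(f[0:270,130:430],None,fx=2.2,fy=2.2,interpolation=cv2.INTER_CUBIC))
t=get_state(); Tm=R.from_quat(t["eef_rot"]).as_matrix()
for x in (.052,): 
  for y in(-.01,0,.01): print(proj(t["tool_pos"]+Tm@np.array([x,y,-.048]),K,M).round(1))
E
```

```text
clock: 15.32
tool_pos: [0.5523, 0.0149, 0.097]
eef_rot: [0.999, 0.04, -0.001, 0.001]
contact_force: [0.2, -0.6, -1.7]
opening: 0.223
finger_force: 40.0
pos [0.5524 0.0151 0.0971] yaw 0.0805 tilt [-0.0005 -0.0013] t 15.38 q7 -1.63
  turn az -0.002 rows 1 shift [ 0.0027 -0.0009  0.1041] rows 2
[[248.9 176.8]]
[[269.8 176.8]]
[[290.7 176.8]]
```

View pics/op2.png

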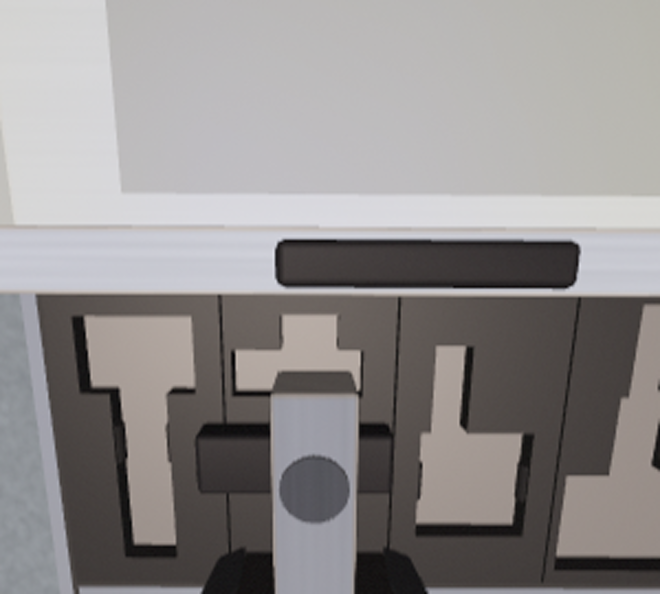

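The picture shows the bar front's top edge at full-image row 178, cols 253.6–292.3, and the key at cols 220–308. The widths hint that the tool hangs lower than I assumed, so I'll check the depth.

Run:
```python
from h import *
d=np.load("pics/op2.npz"); f,K,M=d["f"],d["K"],d["M"]
t=get_state(); T=np.eye(4); T[:3,:3]=R.from_quat(t["eef_rot"]).as_matrix(); T[:3,3]=t["tool_pos"]
C=np.linalg.inv(T)@M
print("cam in tool",C.round(3).tolist())
def back(u,v,depth): return (C@np.r_[np.linalg.inv(K)@[u,v,1]*depth,1])[:3]
g=f.mean(2).astype(int)
for r in (180,184,190,200,240): print(r,g[r,246:300].tolist())
for w in (38.7,): print(back(253.6,178.2,K[0,0]*.02/w).round(4),back(292.3,178.2,K[0,0]*.02/w).round(4))
print("key", [back(u,v,K[0,0]*.05/88.2).round(4).tolist() for u,v in((220,193),(308,193),(220,222.7),(308,222.7))])
```

```text
cam in tool [[0.001, -0.949, -0.314, 0.081], [1.0, 0.001, 0.0, 0.001], [0.0, -0.314, 0.949, -0.185], [0.0, 0.0, 0.0, 1.0]]
180 [71, 71, 71, 71, 72, 72, 65, 140, 145, 151, 150, 149, 150, 151, 152, 153, 153, 154, 153, 152, 152, 152, 152, 153, 153, 152, 152, 152, 151, 152, 152, 152, 150, 151, 151, 151, 151, 150, 149, 148, 148, 150, 151, 152, 153, 145, 137, 47, 61, 89, 89, 89, 89, 88]
184 [89, 89, 89, 89, 89, 89, 88, 149, 155, 158, 158, 157, 158, 158, 159, 159, 160, 161, 162, 161, 160, 159, 159, 160, 161, 161, 160, 159, 159, 158, 159, 159, 159, 158, 158, 159, 159, 158, 159, 157, 156, 156, 158, 159, 160, 155, 154, 80, 88, 88, 89, 87, 88, 87]
190 [87, 87, 86, 87, 87, 87, 77, 155, 154, 160, 158, 157, 157, 158, 159, 159, 159, 160, 162, 161, 159, 159, 160, 160, 161, 161, 160, 159, 159, 160, 159, 159, 159, 159, 159, 159, 158, 158, 158, 157, 155, 156, 158, 159, 160, 154, 151, 80, 87, 86, 86, 86, 86, 86]
200 [58, 57, 59, 60, 59, 59, 54, 151, 153, 158, 158, 156, 157, 158, 159, 159, 160, 161, 161, 161, 160, 159, 160, 160, 161, 161, 160, 160, 159, 159, 159, 159, 159, 158, 158, 159, 159, 159, 158, 157, 155, 157, 158, 159, 159, 152, 144, 62, 59, 59, 56, 59, 59, 59]
240 [69, 71, 69, 70, 69, 69, 70, 65, 152, 154, 158, 157, 156, 158, 158, 160, 159, 159, 160, 160, 159, 158, 159, 160, 160, 160, 159, 158, 159, 159, 160, 159, 158, 158, 159, 160, 160, 159, 157, 157, 157, 158, 158, 159, 153, 150, 65, 70, 71, 71, 70, 70, 69, 70]
[ 0.049  -0.0085 -0.0373] [ 0.049   0.0115 -0.0373]
key [[0.0378, -0.0285, -0.0255], [0.0379, 0.0214, -0.0255], [0.0219, -0.0284, -0.0308], [0.0219, 0.0214, -0.0308]]
```

Run:
```python
from h import *
d=np.load("pics/op2.npz"); f,K,M=d["f"],d["K"],d["M"]
t=get_state(); Tm=R.from_quat(t["eef_rot"]).as_matrix()
def tl(u,v,z): return ((ray([u/2.2+130,v/2.2],K,M,z)[0]-t["tool_pos"])@Tm*1e3).round(1)[:2]
print("opener key L/R rim",tl(232,370,.025),tl(363,370,.025)," far end rim L,R",tl(280,315,.025),tl(339,315,.025), "key far rim",tl(250,349,.025),tl(350,349,.025),"key near rim",tl(245,396,.025))
print("press head L/R",tl(73,317,.025),tl(195,317,.025),"near end",tl(128,556,.025),tl(176,556,.025), "thermo near",tl(416,536,.025),tl(524,536,.025),"sheath far",tl(436,346,.025),tl(472,346,.025))
print("block seams", tl(219,300,.025),tl(231,580,.025),tl(399,300,.025),tl(579,300,.025),tl(545,580,.025))
```

```text
opener key L/R rim [ 34.2 -31.6] [34.2 21.3]  far end rim L,R [ 55.9 -11.9] [56.  11.3] key far rim [ 42.6 -24.1] [42.6 15.9] key near rim [ 23.4 -26.7]
press head L/R [ 55.1 -93.3] [ 55.1 -45.4] near end [-49.1 -81.1] [-49.1 -59.8] thermo near [-39.3  46.4] [-39.3  94. ] sheath far [43.8 50.2] [43.9 64.6]
block seams [ 61.7 -35.6] [-61.1 -35.8] [61.7 34.6] [ 61.8 104.9] [-61.1 105.7]
```

```bash
sed -i 's/^YS=.083/YS=.080/' h.py; python3 -m jog '[[[0.003,-0.0016,0,0,0,0],[0,0,0.035,0,0,0],[0,0,0.035,0,0,0],[0,0,0,0,0,0]]]'; python3 -m jog '[[[0,0,0.008,0,0,0],[0,0,0.006,0,0,0],[0,0,0,0,0,0]]]'; python3 -m jog '[[[0,0,0.004,0,0,0],[0,0,0.003,0,0,0],[0,0,0,0,0,0]]]'
```

```text
clock: 15.88
tool_pos: [0.5536, 0.0187, 0.0256]
eef_rot: [0.999, 0.042, -0.002, 0.0]
contact_force: [0.0, 0.6, -1.6]
opening: 0.224
finger_force: 40.0
clock: 16.25
tool_pos: [0.5557, 0.0192, 0.0137]
eef_rot: [0.999, 0.042, 0.0, 0.0]
contact_force: [-0.6, -0.3, -1.5]
opening: 0.223
finger_force: 40.0
clock: 16.62
tool_pos: [0.5557, 0.0192, 0.0069]
eef_rot: [0.999, 0.042, 0.0, 0.0]
contact_force: [-1.0, -0.8, 3.2]
opening: 0.221
finger_force: 40.0
```

```bash
python3 -m jog '[[[0,0,-0.01,0,0,0],[0,0.0023,0,0,0,0.003],[0,0,0,0,0,0],[0,0,0,0,0,0]]]'; python3 -m jog '[[[0,0,0.005,0,0,0],[0,0,0.005,0,0,0],[0,0,0,0,0,0]]]'; python3 -m jog '[[[0,0,0.003,0,0,0],[0,0,0,0,0,0]]]'; python3 -m jog '[[[0,0,0.003,0,0,0],[0,0,0,0,0,0]]]'
```

```text
clock: 17.12
tool_pos: [0.5555, 0.0169, 0.0163]
eef_rot: [0.999, 0.04, -0.0, 0.0]
contact_force: [0.2, -0.5, -1.2]
opening: 0.22
finger_force: 40.0
clock: 17.5
tool_pos: [0.5551, 0.017, 0.0057]
eef_rot: [0.999, 0.04, -0.001, 0.0]
contact_force: [-0.5, -0.3, -0.8]
opening: 0.217
finger_force: 40.0
clock: 17.75
tool_pos: [0.5557, 0.0171, 0.0033]
eef_rot: [0.999, 0.04, 0.0, -0.0]
contact_force: [-0.0, -0.4, -1.4]
opening: 0.218
finger_force: 40.0
clock: 18.0
tool_pos: [0.5561, 0.0172, 0.0007]
eef_rot: [0.999, 0.04, 0.001, -0.0]
contact_force: [0.1, 1.4, 2.1]
opening: 0.217
finger_force: 40.0
```

```bash
python3 -m jog '[[[0,0,0.003,0,0,0],[0,0,0.002,0,0,0],[0,0,0,0,0,0]]]'; python3 -m jog '[[[0,0,0.002,0,0,0],[0,0,0.001,0,0,0],[0,0,0,0,0,0]]]';python3 -m jog '[[[0,0,0.002,0,0,0],[0,0,0,0,0,0],[0,0,0,0,0,0]]]'
```

```text
clock: 18.38
tool_pos: [0.5563, 0.0171, -0.0045]
eef_rot: [0.999, 0.04, 0.001, -0.0]
contact_force: [1.5, 0.2, 3.5]
opening: 0.22
finger_force: 40.0
clock: 18.75
tool_pos: [0.5562, 0.0171, -0.007]
eef_rot: [0.999, 0.04, 0.001, -0.0]
contact_force: [-0.7, 0.3, 8.4]
opening: 0.218
finger_force: 40.0
clock: 19.12
tool_pos: [0.5562, 0.0171, -0.0071]
eef_rot: [0.999, 0.04, 0.001, -0.0]
contact_force: [-3.3, 1.0, 27.1]
opening: 0.223
finger_force: 40.0
```

It has bottomed at exactly the nominal height, so the opener is home. I'll release it and go to the shears.

```bash
python3 -m jog '[[[0,0,-0.002,0,0,0],[0,0,0,0,0,0],[0,0,0,0,0,0],[0,0,0,0,0,0],[0,0,-0.04,0,0,0],[0,0,-0.05,0,0,0],[0,0,-0.04,0,0,0]]]' 0.05; python3 -c "
from h import *
go(.355,-.222,.12,-.30)"
```

```text
clock: 20.0
tool_pos: [0.5557, 0.0168, 0.1239]
eef_rot: [0.999, 0.04, 0.0, 0.0]
contact_force: [-0.2, 0.3, -0.3]
opening: 0.569
finger_force: 0.0
pos [0.5557 0.0168 0.1239] yaw 0.0807 tilt [ 0.0003 -0.0001] t 20.0 q7 -1.63
  turn az 0.381 rows 3 shift [-0.1212  0.2875  0.0039] rows 6
```

```bash
python3 -m jog '[[[0,0,0,0,0,0.13],[0,0,0,0,0,0.13],[0,0,0,0,0,0.12],[-0.02,0.048,0.001,0,0,0],[-0.02,0.048,0,0,0,0],[-0.02,0.048,0,0,0,0],[-0.02,0.048,0,0,0,0],[-0.02,0.048,0,0,0,0],[-0.02,0.048,0,0,0,0],[0,0,0,0,0,0],[0,0,0,0,0,0]]]'
python3 - <<'E'
from h import *
f,K,M=cam("wrist"); np.savez("pics/sh.npz",f=f,K=K,M=M); save("sh",f)
go(.355,-.222,.12,-.30)
t=get_state(); Tm=R.from_quat(t["eef_rot"]).as_matrix()
g=f.mean(2); m=((g<75)*255).astype(np.uint8); m[250:]=0
n,l,s,c=cv2.connectedComponentsWithStats(m)
for i in range(1,n):
    if s[i,4]>60: print(s[i],c[i].round())
L=cv2.cvtColor(f,cv2.COLOR_RGB2LAB).astype(int)
print("proj bow/neck/blade if nominal",proj(t["tool_pos"]+(Tm@np.array([[.04,0,-.0],[.1,0,0]]).T).T*1,K,M).round())
for c in blobs(f,(120,10,420,245),20,150): print(c.min(0),c.max(0),cv2.contourArea(c.astype(np.int32)))
E
```

```text
clock: 21.38
tool_pos: [0.3566, -0.2227, 0.1214]
eef_rot: [0.989, -0.149, 0.0, -0.0]
contact_force: [0.1, 0.6, 0.4]
opening: 0.569
finger_force: 0.0
pos [ 0.3571 -0.2221  0.1214] yaw -0.2975 tilt [0.0008 0.0003] t 21.43 q7 -1.45
  turn az 0.003 rows 1 shift [-0.002   0.0005  0.0014] rows 1
[   0    0  160  140 8647] [51. 63.]
[247 146  56  46 337] [273. 172.]
[248 185  55  35 693] [277. 208.]
[ 95 190  54  57 869] [131. 208.]
[  0 230  15  20 202] [  5. 242.]
proj bow/neck/blade if nominal [[270. 180.]
 [269.  79.]]
[246 137] [303 220] 2955.0
[120  10] [181 106] 1722.0
[120 188] [148 244] 1256.5
```

Run:
```python
from h import *
f=np.load("pics/sh.npz")["f"]; g=f.mean(2).astype(int)
q=cv2.resize(g[70:250,230:320].astype(np.uint8),(45,60),interpolation=cv2.INTER_AREA)
ch="@#*+=-. "
for i,r in enumerate(q): print(70+3*i,"".join(ch[min(7,int(v)//25)] for v in r))
```

```text
70 .............................................
73 .............................................
76 .............................................
79 .............................................
82 .............................................
85 .............................................
88 .............................................
91 .............................................
94 .............................................
97 .............................................
100 .............................................
103 .............................................
106 .............................................
109 .................       .....................
112 .................       .....................
115 .................       .....................
118 .................       .....................
121 .................       .....................
124 .................       .....................
127 .................       .....................
130 .................       .....................
133 .................        ....................
136 ......
[... 1189 characters left out ...]

208 .........+*+-......-+*****=.....-+**+........
211 .........=***+=--=+*********+++*****+........
214 .........-**************************+........
217 .........-*******+++++++++=======----........
220 ..........--.................................
223 .............................................
226 .............................................
229 .............................................
232 .............................................
235 .............................................
238 .............................................
241 .............................................
244 .............................................
247 .............................................
```

Run:
```python
from h import *
d=np.load("pics/sh.npz"); K,M=d["K"],d["M"]
tip=ray([271.3,108.5],K,M,.014)[0]; bow=ray([275.2,200],K,M,.014)[0]; W=ray([[247,190],[303,190]],K,M,.014); E=ray([275.5,217.5],K,M,.014)[0]
v=tip-bow; ya=np.arctan2(v[1],v[0]); u=v/np.linalg.norm(v)
print("yaw",ya,"tip-bowend",np.linalg.norm(tip-E),"bow width",np.linalg.norm(W[0]-W[1]))
o1=tip-.055*u; o2=E+.058*u; print(o1.round(4),o2.round(4)); o=(o1+o2)/2
# neck top at z .03
n=ray([273,166],K,M,.03)[0]; print("neck",n.round(4),(o+.001*u).round(4))
g=o+.001*u; go(g[0],g[1],-.019,ya)
```

```text
yaw -0.2548495488661059 tip-bowend 0.11014827892703183 bow width 0.057974678219443854
[ 0.3851 -0.234   0.014 ] [ 0.3879 -0.2342  0.014 ]
neck [ 0.3881 -0.2341  0.03  ] [ 0.3875 -0.2343  0.014 ]
pos [ 0.3571 -0.2221  0.1214] yaw -0.2975 tilt [0.0008 0.0003] t 21.43 q7 -1.45
  turn az -0.043 rows 1 shift [0.0325 0.0042 0.1404] rows 3
```

```bash
python3 -m jog '[[[0.0165,0.002,0.04,0,0,-0.043],[0.016,0.002,0.04,0,0,0],[0,0,0.03,0,0,0],[0,0,0.03,0,0,0],[0,0,0,0,0,0]]]' 0.05; python3 -m jog '[[[0,0,0,0,0,0],[0,0,0,0,0,0],[0,0,0,0,0,0],[0,0,0,0,0,0],[0,0,0,0,0,0]]]' 0 40;  python3 -m jog '[[[0,0,-0.04,0,0,0],[0,0,-0.04,0,0,0],[0,0,-0.04,0,0,0],[0,0,0,0,0,0]]]'; python3 -c "
from h import *
go(*PK['shears'],.10,YS)"
```

```text
clock: 22.05
tool_pos: [0.3897, -0.2355, -0.0172]
eef_rot: [0.992, -0.126, -0.004, -0.002]
contact_force: [-0.3, -0.2, 0.9]
opening: 0.566
finger_force: 0.0
clock: 22.68
tool_pos: [0.3898, -0.2372, -0.0148]
eef_rot: [0.992, -0.128, -0.002, -0.001]
contact_force: [1.4, 1.6, 5.7]
opening: 0.239
finger_force: 40.0
clock: 23.18
tool_pos: [0.3912, -0.2389, 0.1067]
eef_rot: [0.992, -0.128, -0.0, -0.0]
contact_force: [0.0, 0.0, -1.5]
opening: 0.239
finger_force: 40.0
pos [ 0.3912 -0.2389  0.1067] yaw -0.257 tilt [-0.0004  0.0008] t 23.18 q7 -1.53
  turn az -0.337 rows 2 shift [ 0.1845 -0.1012  0.0067] rows 4
```

```bash
cat >> h.py <<'E'
def asc(f,x0,y0,x1,y1,s=2,sy=3):
    g=cv2.resize(f[y0:y1,x0:x1].mean(2).astype(np.uint8),((x1-x0)//s,(y1-y0)//sy),interpolation=cv2.INTER_AREA); ch="@#*+=-. "
    for i,r in enumerate(g): print(y0+sy*i,"".join(ch[min(7,int(v)//25)] for v in r))
def inhand(f,K,M,pts,h):
    """pixels -> tool-frame xy (mm) of points lying h above the TCP"""
    t=get_state(); T=R.from_quat(t["eef_rot"]).as_matrix(); return ((ray(pts,K,M,t["tool_pos"][2]+h)-t["tool_pos"])@T*1e3).round(1)[:,:2]
E
python3 - <<'E'
from h import *
f,K,M=cam("wrist"); np.savez("pics/sh2.npz",f=f,K=K,M=M)
asc(f,220,110,330,260)
t=get_state(); T=R.from_quat(t["eef_rot"]).as_matrix()
print([proj(t["tool_pos"]+T@np.array(p),K,M)[0].round(1).tolist() for p in ((.051,0,-.029),(.051,.008,-.029),(.014,.0,-.045))])
E
```

```text
110 .......... ............................................
113 .................... ..................................
116 .......................................................
119 .......................................................
122 .......................................... ............
125 .......................................................
128 ............................... .......................
131 .......................................................
134 .......................................................
137 .......................................................
140 .......................................................
143 .......................................................
146 .......................................................
149 .......................................................
152 .......................................................
155 .......................................................
158 .......................................................
161 .......................................................
164 ................
[... 1248 characters left out ...]
..............-=             --....................
230 .................-@#             +@=...................
233 .................=@#.....  ... ..*@*...................
236 .................*@@#############@@#...................
239 .................#@@@@@@@@@@@@@@@@@@...................
242 .................#@@@@@@@@@@@@@@@@@@-..................
245 ................=@@@@@@@@@@@@@@@@@@@+........ .........
248 .......-=+......+###################*......+=..........
251 ....=+*###*######*********+*********###########+-......
254 ...=########@##@#*****+-.   .=+*****#@@@@@@######=.....
257 ..-#########@@@@#****+.       .+****#@@@@#@#######=....
[[269.8, 173.5], [284.4, 173.5], [269.7, 247.5]]
```

Run:
```python
from h import *
d=np.load("pics/sh2.npz"); f,K,M=d["f"],d["K"],d["M"]
for h in (.029,.025,.02): print(h,inhand(f,K,M,[[260,175],[286.5,175],[273,175]],h).tolist())
go(*PK['shears'],.10,YS)
```

```text
0.029 [[50.2, -5.4], [50.2, 9.2], [50.2, 1.7]]
0.025 [[49.4, -5.6], [49.4, 9.4], [49.4, 1.7]]
0.02 [[48.3, -5.8], [48.4, 9.6], [48.4, 1.8]]
pos [ 0.3902 -0.2384  0.1052] yaw -0.2568 tilt [-0.0032  0.0022] t 23.23 q7 -1.53
  turn az -0.337 rows 2 shift [ 0.1855 -0.1006  0.0052] rows 4
```

```bash
python3 -m jog '[[[0,0,0,0,0,-0.168],[0,0,0,0,0,-0.169],[0.0475,-0.026,0,0,0,0],[0.0475,-0.026,0,0,0,0],[0.0475,-0.026,0,0,0,0],[0.0475,-0.026,0,0,0,0],[0,0,0.03,0,0,0],[0,0,0.025,0,0,0],[0,0,0,0,0,0],[0,0,0,0,0,0],[0,0,0,0,0,0]]]'
python3 - <<'E'
from h import *
go(.572,-.1212,.02,YS)
f,K,M=cam("wrist"); asc(f,215,100,330,240)
E
```

```text
clock: 24.6
tool_pos: [0.571, -0.1189, 0.0494]
eef_rot: [0.999, 0.04, -0.002, -0.002]
contact_force: [0.3, -0.3, -1.5]
opening: 0.238
finger_force: 40.0
pos [ 0.571  -0.1189  0.0494] yaw 0.0805 tilt [-0.0042  0.0033] t 24.6 q7 -1.56
  turn az 0.001 rows 1 shift [0.0008 0.0024 0.0294] rows 1
100                                                          
103                                                          
106                                                          
109                                                          
112                                                          
115                                                          
118                                                          
121                                                          
124                                                          
127                                                          
130                                                          
133                                                          
136                                                          
13
[... 1343 characters left out ...]
++++++++++++++++..
205 +++++++**+++++++++++++-............-..+*+++++++++++++++..
208 +++++++**+++++++++++++-............-..+*+++++++++++++++..
211 **+++++**+++++++++++++-............---**++++++++++++++=..
214 ******+**+++++++++++++-............--*#*+++++++++++++*=..
217 ********#**+++++++++++-............--*#*++++++++++****=..
220 +*******#*****+*++++++-............--#**++++**+*******-..
223 -*******#*************-............--#****************-..
226 .*******#************#=............=*#****************...
229 .+******#***********@@=............=@#****************...
232 -+******#***********@@+==---------=#@@***************+...
235 =*******#**********#@@@@@@@@@@@@@@@@@@#**************+...
```

Run:
```python
from h import *
f,K,M=cam("wrist"); g=f.mean(2).astype(int); print(g[160,258:296].tolist()); print(g[190,252:296].tolist()); go(.572,-.1212,.02,YS)
print(inhand(f,K,M,[[265,160],[289,160],[277,151],[277,154]],-.0244).tolist(),inhand(f,K,M,[[260,190],[286,190],[273,175]],.029).tolist())
```

```text
[97, 96, 97, 97, 97, 97, 61, 169, 171, 170, 170, 170, 170, 171, 170, 171, 170, 170, 171, 170, 170, 170, 170, 170, 170, 170, 170, 169, 170, 170, 169, 169, 37, 94, 95, 94, 95, 94]
[87, 87, 88, 87, 87, 87, 87, 101, 153, 160, 163, 163, 162, 162, 161, 159, 160, 161, 161, 162, 163, 164, 163, 162, 161, 161, 160, 161, 162, 162, 164, 163, 162, 161, 152, 141, 163, 66, 72, 85, 86, 87, 85, 86]
pos [ 0.571  -0.1188  0.0495] yaw 0.0805 tilt [-0.0041  0.0033] t 24.7 q7 -1.56
  turn az 0.001 rows 1 shift [0.0008 0.0024 0.0295] rows 1
[[49.0, -4.2], [49.1, 13.0], [55.4, 4.3], [53.3, 4.4]] [[40.7, -5.7], [40.7, 8.6], [49.1, 1.4]]
```

```bash
python3 -m jog '[[[0.001,0.0027,0,0,0,0],[0,0,0.01,0,0,0],[0,0,0.015,0,0,0],[0,0,0,0,0,0],[0,0,0,0,0,0]]]'; python3 -m jog '[[[0,0,0.01,0,0,0],[0,0,0.005,0,0,0],[0,0,0.003,0,0,0],[0,0,0,0,0,0]]]'; python3 -m jog '[[[0,0,0.003,0,0,0],[0,0,0,0,0,0]]]'
```

```text
clock: 25.32
tool_pos: [0.5713, -0.121, 0.0233]
eef_rot: [0.999, 0.04, -0.003, -0.002]
contact_force: [1.0, -0.1, -1.3]
opening: 0.238
finger_force: 40.0
clock: 25.82
tool_pos: [0.5713, -0.1217, 0.0056]
eef_rot: [0.999, 0.04, -0.003, -0.001]
contact_force: [0.4, -1.6, -0.9]
opening: 0.24
finger_force: 40.0
clock: 26.08
tool_pos: [0.5718, -0.1214, 0.0031]
eef_rot: [0.999, 0.04, -0.002, -0.002]
contact_force: [0.2, -2.1, 2.9]
opening: 0.24
finger_force: 40.0
```

```bash
python3 -m jog '[[[0,0,0.003,0,0,0],[0,0,0.002,0,0,0],[0,0,0,0,0,0]]]'; python3 -m jog '[[[0,0,0.002,0,0,0],[0,0,0.001,0,0,0],[0,0,0,0,0,0]]]';python3 -m jog '[[[0,0,0.002,0,0,0],[0,0,0,0,0,0],[0,0,0,0,0,0]]]'
```

```text
clock: 26.45
tool_pos: [0.572, -0.1213, -0.0021]
eef_rot: [0.999, 0.04, -0.002, -0.002]
contact_force: [0.3, -2.0, 2.7]
opening: 0.234
finger_force: 40.0
clock: 26.82
tool_pos: [0.572, -0.1214, -0.0038]
eef_rot: [0.999, 0.04, -0.002, -0.001]
contact_force: [-1.0, -1.7, 14.7]
opening: 0.244
finger_force: 40.0
clock: 27.2
tool_pos: [0.5721, -0.1214, -0.004]
eef_rot: [0.999, 0.04, -0.002, -0.001]
contact_force: [-5.7, 0.3, 30.9]
opening: 0.242
finger_force: 40.0
```

Shears are home. I'll release them and move on to view the thermometer.

```bash
python3 -m jog '[[[0,0,-0.002,0,0,0],[0,0,0,0,0,0],[0,0,0,0,0,0],[0,0,0,0,0,0],[0,0,-0.04,0,0,0],[0,0,-0.05,0,0,0],[0,0,-0.04,0,0,0]]]' 0.05; python3 -c "
from h import *
go(.36,.19,.12,1.22)
go(.36,.19,.12,.08)"
```

```text
clock: 28.08
tool_pos: [0.5722, -0.1215, 0.1261]
eef_rot: [0.999, 0.04, -0.003, -0.002]
contact_force: [0.3, -0.3, 0.5]
opening: 0.564
finger_force: 0.0
pos [ 0.5722 -0.1215  0.1261] yaw 0.0809 tilt [-0.0053  0.0036] t 28.07 q7 -1.53
  turn az -1.139 rows 7 shift [ 0.2196 -0.3063  0.0061] rows 7
pos [ 0.5722 -0.1215  0.1261] yaw 0.0809 tilt [-0.0053  0.0036] t 28.07 q7 -1.53
  turn az 0.001 rows 1 shift [-0.1866 -0.3274  0.0061] rows 7
```

```bash
python3 -m jog '[[[-0.0267,-0.0468,0,0,0,0],[-0.0267,-0.0468,0,0,0,0],[-0.0267,-0.0468,0,0,0,0],[-0.0267,-0.0468,0,0,0,0],[-0.0267,-0.0468,0,0,0,0],[-0.0267,-0.0468,0,0,0,0],[-0.0264,-0.0466,0.006,0,0,0]]]' 0.07;  python3 -m jog '[[[0,0,0,0,0,-0.163],[0,0,0,0,0,-0.163],[0,0,0,0,0,-0.163],[0,0,0,0,0,-0.163],[0,0,0,0,0,-0.163],[0,0,0,0,0,-0.163],[0,0,0,0,0,-0.163],[0,0,0,0,0,0],[0,0,0,0,0,0],[0,0,0,0,0,0]]]'
python3 - <<'E'
from h import *
f,K,M=cam("wrist"); np.savez("pics/th.npz",f=f,K=K,M=M); go(.36,.19,.12,1.22)
t=get_state()["tool_pos"]; print("expect",proj([.38,.251,.03],K,M))
asc(f,200,60,350,250,2,3)
E
```

```text
clock: 28.95
tool_pos: [0.359, 0.1914, 0.121]
eef_rot: [0.999, 0.04, -0.002, -0.002]
contact_force: [0.1, 0.9, 1.2]
opening: 0.795
finger_force: 0.0
clock: 30.2
tool_pos: [0.3596, 0.1898, 0.1209]
eef_rot: [0.82, 0.573, -0.001, -0.003]
contact_force: [-0.1, 0.6, 0.0]
opening: 0.794
finger_force: 0.0
pos [0.3596 0.1898 0.1209] yaw 1.2208 tilt [-0.0056  0.0033] t 30.25 q7 -1.5
  turn az 0.001 rows 1 shift [0.0003 0.0003 0.0009] rows 1
expect [[270.95714947 131.12194212]]
60 ...........................................................................
63 ...........................................................................
66 ...........................................................................
69 ...............................  ..........................................
72 ..............................-  .. .......................................
75 ...............................  .. .-.....................................
78 ...............................  .. .-.....................................
81 ...............................  .. ...................................
[... 3698 characters left out ...]
..............................................----..........
225 ........................................................==+**#****+=-......
228 .....................................................-=*#############+-....
231 ....................................................=*#################+...
234 ...................................................=##########******####+..
237 ..................................................=#######**++++++++++**#+.
240 .................................................-#####**+++=++===+++++++*=
243 .................................................+####*++++++++++=++++++==+
246 .................................................+###++++++++++====+++++==+
```

Run:
```python
from h import *
d=np.load("pics/th.npz"); f,K,M=d["f"],d["K"],d["M"]
m=(f.min(2)>178).astype(np.uint8)*255; m[:100]=0; m[170:]=0; m[:,:230]=0; m[:,320:]=0
m=cv2.morphologyEx(m,cv2.MORPH_CLOSE,np.ones((7,7))); m=cv2.morphologyEx(m,cv2.MORPH_OPEN,np.ones((15,15)))
c=max(cv2.findContours(m,cv2.RETR_EXTERNAL,cv2.CHAIN_APPROX_NONE)[0],key=cv2.contourArea)[:,0]
r=cv2.minAreaRect(ray(c,K,M,.03)[:,:2].astype(np.float32)); print(r,c.min(0),c.max(0))
P=ray([[252,108],[301,112],[295,161],[248,157]],K,M,.03); print(P.mean(0).round(4),[np.linalg.norm(P[i]-P[i-1]).round(4) for i in range(4)])
v=P[0]-P[3]; w=P[1]-P[2]; print([np.arctan2(a[1],a[0]).round(3) for a in (v,w)])
B=cv2.boxPoints(r)
S=ray([266,70],K,M,.014)[0]; c0=np.r_[r[0],0]; print("sheath tip rel",(S-c0)[:2])
ya=1.2208-.09
go(r[0][0],r[0][1],-.019,1.145)
```

```text
((0.38031119108200073, 0.24612435698509216), (0.044144898653030396, 0.04341065511107445), 62.76271057128906) [249 110] [297 161]
[0.3814 0.2467 0.03  ] [np.float64(0.0439), np.float64(0.0441), np.float64(0.0442), np.float64(0.0446)]
[np.float64(1.113), np.float64(1.123)]
sheath tip rel [0.01352226 0.05634361]
pos [0.3596 0.1898 0.1209] yaw 1.2208 tilt [-0.0056  0.0033] t 30.25 q7 -1.5
  turn az 0.076 rows 1 shift [ 0.0598 -0.0044  0.1399] rows 3
```

```bash
python3 -m jog '[[[0,0,0,0,0,0.116],[0.03,-0.003,0.04,0,0,0],[0.03,-0.0033,0.04,0,0,0],[0,0,0.03,0,0,0],[0,0,0.029,0,0,0],[0,0,0,0,0,0]]]' 0.07; python3 -m jog '[[[0,0,0,0,0,0],[0,0,0,0,0,0],[0,0,0,0,0,0],[0,0,0,0,0,0],[0,0,0,0,0,0]]]' 0 40;  python3 -m jog '[[[0,0,-0.04,0,0,0],[0,0,-0.04,0,0,0],[0,0,-0.04,0,0,0],[0,0,0,0,0,0],[0,0,0,0,0,0]]]'
python3 - <<'E'
from h import *
f,K,M=cam("wrist"); np.savez("pics/th2.npz",f=f,K=K,M=M)
asc(f,210,130,330,250)
go(*PK['thermo'],.10,YS)
E
```

```text
clock: 31.0
tool_pos: [0.3799, 0.2468, -0.0186]
eef_rot: [0.851, 0.526, -0.004, -0.002]
contact_force: [-0.1, 0.8, 0.3]
opening: 0.795
finger_force: 0.0
clock: 31.62
tool_pos: [0.3814, 0.2476, -0.0163]
eef_rot: [0.851, 0.525, -0.002, -0.003]
contact_force: [0.5, 0.7, 6.9]
opening: 0.493
finger_force: 40.0
clock: 32.25
tool_pos: [0.3816, 0.2463, 0.1024]
eef_rot: [0.851, 0.525, -0.003, -0.003]
contact_force: [-0.1, -0.3, -1.1]
opening: 0.491
finger_force: 40.0
130 ............................................................
133 ............................................................
136 ............................................................
139 ............................................................
142 ............................................................
145 ............................................................
148 ............................................................
151 ............................................................
154 ............................................................
157 ................-=========-.....................
[... 1398 characters left out ...]
-----------------------------------.........
226 ............---------------------------------------.........
229 ............----------------------------------------........
232 ...........-----------------------------------------........
235 ..........                                          ........
238 ..........                                           .......
241 ..........                .--=====--.               ........
244 ...........           .-=+=-......--=+=-            ........
247 ...-=......         -==-              .-==.         ......=-
pos [0.3813 0.2462 0.102 ] yaw 1.1056 tilt [-0.0085  0.0011] t 32.3 q7 -1.75
  turn az 1.026 rows 6 shift [0.137  0.3134 0.002 ] rows 6
```

Run:
```python
from h import *
d=np.load("pics/th2.npz"); f,K,M=d["f"],d["K"],d["M"]; g=f.mean(2).astype(int)
print(g[185,236:268].tolist()); print(g[152:168,250].tolist()); print(g[237,222:240].tolist(),g[237,305:322].tolist(),g[226:240,280].tolist())
print(inhand(f,K,M,[[242,162],[261,162],[230.5,234],[314,234]],.0463).tolist(), inhand(f,K,M,[[242,162],[260.5,162]],.0303).tolist())
```

```text
[161, 161, 162, 162, 138, 181, 177, 179, 178, 179, 179, 179, 178, 176, 175, 176, 174, 176, 176, 177, 176, 176, 177, 177, 168, 164, 79, 139, 158, 161, 162, 163]
[160, 161, 161, 160, 157, 133, 98, 92, 112, 154, 170, 174, 175, 175, 176, 175]
[164, 163, 160, 157, 157, 159, 161, 161, 162, 218, 229, 235, 235, 236, 235, 235, 235, 235] [232, 232, 233, 233, 233, 232, 232, 233, 222, 211, 155, 152, 154, 158, 159, 158, 157] [132, 132, 133, 133, 133, 134, 133, 134, 152, 201, 226, 234, 238, 239]
[[58.2, -14.0], [58.2, -4.8], [20.8, -21.1], [20.9, 22.2]] [[55.6, -15.6], [55.6, -5.8]]
```

```bash
python3 -m jog '[[[0,0,0,0,0,0.171],[0,0,0,0,0,0.171],[0,0,0,0,0,0.171],[0,0,0,0,0,0.171],[0,0,0,0,0,0.171],[0,0,0,0,0,0.171]]]'; python3 -m jog '[[[0.0231,0.052,0,0,0,0],[0.0231,0.052,0,0,0,0],[0.0231,0.052,0,0,0,0],[0.0231,0.052,0,0,0,0],[0.0231,0.052,0,0,0,0],[0.0231,0.052,0,0,0,0],[0,0,0.03,0,0,0],[0,0,0.025,0,0,0],[0,0,0,0,0,0],[0,0,0,0,0,0],[0,0,0,0,0,0]]]'
python3 - <<'E'
from h import *
go(.5444,-.0542,.02,YS)
f,K,M=cam("wrist"); asc(f,210,130,340,240)
E
```

```text
clock: 33.05
tool_pos: [0.381, 0.2463, 0.1015]
eef_rot: [0.999, 0.037, -0.005, -0.0]
contact_force: [-1.1, -0.2, -1.6]
opening: 0.488
finger_force: 40.0
clock: 34.42
tool_pos: [0.545, -0.0527, 0.0466]
eef_rot: [0.999, 0.04, -0.003, -0.001]
contact_force: [-0.1, 0.5, -1.0]
opening: 0.494
finger_force: 40.0
pos [ 0.545  -0.0527  0.0466] yaw 0.0804 tilt [-0.0059  0.0023] t 34.42 q7 -1.85
  turn az 0.0 rows 1 shift [-0.0007  0.0015  0.0266] rows 1
130 ++++++**++===============================+++++++++++++++++*++++++
133 +++++++*++=============================++++++++++++++++++**++++++
136 +++++++*+++++=========================+++++++++++++++++++**++++++
139 +++++++*+++=++=======================++++++++++++++++++++*+++++++
142 +++++++#++++++++===================++++++++++++++++++++++*+++++++
145 +++++++#+++++++++++===============+++++++++++++++++++++++#+++++++
148 +++++++#+++++++++++=---------=+=+++++++++++++++++++++++++#+++++++
151 +++++++#++++++++++*=.........=+++++++++++++++++++++++++++#+++++++
154 +++++++#++++++++++*=.........=+++++++++++++++++++++++++++#+++++++
157 +++++++#++++++++++
[... 1167 characters left out ...]

208 *+++++++**++++++..........=....................#+++++++#*++++++**
211 ***+++++**+++++*..........=...................+#+++++++#++++++***
214 **********++++++..........=------------------=**+++++++#+++******
217 ************++==-.........=======================+++++*#*********
220 *********#**+====---------========================+****#**#######
223 *********#**+=====================================+****#**#######
226 *********#*+=======================================+***#**##*****
229 *********#*+=======================================+******@#*****
232 *********#+.          ..............................+*****@#*****
235 *********#-                                         -*#***#******
```

Run:
```python
from h import *
f,K,M=cam("wrist"); g=f.mean(2).astype(int)
print(g[153,240:276].tolist(),g[144:158,256].tolist()); print(g[205,296:312].tolist(),g[190:202,290].tolist())
print(inhand(f,K,M,[[247,153],[268.5,153],[256,148.5],[304.5,205],[290,196.5]],-.0216).tolist()); go(.5444,-.0542,.02,YS)
```

```text
[97, 98, 98, 99, 98, 97, 98, 25, 62, 170, 172, 172, 172, 172, 172, 172, 172, 172, 172, 172, 171, 172, 172, 172, 172, 172, 172, 172, 140, 100, 99, 98, 98, 98, 98, 99] [100, 99, 100, 99, 100, 138, 166, 172, 172, 172, 171, 171, 172, 141]
[159, 160, 159, 159, 159, 159, 159, 159, 35, 23, 74, 81, 80, 80, 80, 79] [86, 85, 86, 84, 85, 84, 84, 84, 97, 143, 161, 160]
[[54.4, -16.8], [54.4, -1.7], [57.5, -10.4], [16.1, 24.9], [22.7, 14.0]]
pos [ 0.545  -0.0528  0.0467] yaw 0.08 tilt [-0.0059  0.0023] t 34.52 q7 -1.85
  turn az 0.0 rows 1 shift [-0.0007  0.0013  0.0267] rows 1
```

```bash
python3 -m jog '[[[-0.0006,0.0014,0,0,0,0],[0,0,0.01,0,0,0],[0,0,0.015,0,0,0],[0,0,0,0,0,0],[0,0,0,0,0,0]]]'; python3 -m jog '[[[0,0,0.01,0,0,0],[0,0,0.004,0,0,0],[0,0,0.003,0,0,0],[0,0,0,0,0,0]]]'; python3 -m jog '[[[0,0,0.003,0,0,0],[0,0,0,0,0,0]]]'
```

```text
clock: 35.15
tool_pos: [0.5436, -0.0542, 0.0206]
eef_rot: [0.999, 0.04, -0.004, -0.001]
contact_force: [0.6, -0.2, -1.1]
opening: 0.491
finger_force: 40.0
clock: 35.65
tool_pos: [0.5436, -0.0538, 0.0039]
eef_rot: [0.999, 0.04, -0.004, -0.002]
contact_force: [-0.4, 1.6, -0.3]
opening: 0.493
finger_force: 40.0
clock: 35.9
tool_pos: [0.544, -0.0539, 0.0011]
eef_rot: [0.999, 0.04, -0.003, -0.002]
contact_force: [-0.2, 0.5, 2.1]
opening: 0.495
finger_force: 40.0
```

```bash
python3 -m jog '[[[0,0,0.003,0,0,0],[0,0,0.002,0,0,0],[0,0,0,0,0,0]]]'; python3 -m jog '[[[0,0,0.002,0,0,0],[0,0,0.001,0,0,0],[0,0,0,0,0,0]]]';python3 -m jog '[[[0,0,0.002,0,0,0],[0,0,0,0,0,0],[0,0,0,0,0,0]]]'
```

```text
clock: 36.28
tool_pos: [0.5442, -0.054, -0.0039]
eef_rot: [0.999, 0.04, -0.003, -0.002]
contact_force: [1.2, 1.6, 2.9]
opening: 0.486
finger_force: 40.0
clock: 36.65
tool_pos: [0.5441, -0.0541, -0.0053]
eef_rot: [0.999, 0.04, -0.003, -0.001]
contact_force: [-2.6, 1.8, 20.3]
opening: 0.492
finger_force: 40.0
clock: 37.02
tool_pos: [0.5442, -0.0542, -0.0055]
eef_rot: [0.999, 0.04, -0.002, -0.001]
contact_force: [-6.7, 1.2, 37.7]
opening: 0.491
finger_force: 40.0
```

```bash
python3 -m jog '[[[0,0,-0.002,0,0,0],[0,0,0,0,0,0],[0,0,0,0,0,0],[0,0,0,0,0,0],[0,0,-0.04,0,0,0],[0,0,-0.05,0,0,0],[0,0,-0.04,0,0,0]]]' 0.06; python3 -c "
from h import *
go(.614,.223,.12,.08); go(.614,.223,.12,2.6)"
```

```text
clock: 37.9
tool_pos: [0.5445, -0.0546, 0.1243]
eef_rot: [0.999, 0.04, -0.003, -0.001]
contact_force: [0.6, -0.4, -0.2]
opening: 0.68
finger_force: 0.0
pos [ 0.5445 -0.0546  0.1243] yaw 0.0798 tilt [-0.0071  0.0025] t 37.9 q7 -1.8
  turn az -0.0 rows 1 shift [ 0.0914 -0.2712  0.0043] rows 5
pos [ 0.5445 -0.0546  0.1243] yaw 0.0798 tilt [-0.0071  0.0025] t 37.9 q7 -1.8
  turn az -2.52 rows 15 shift [0.0836 0.2737 0.0043] rows 5
```

```bash
python3 -m jog '[[[0.0183,-0.0542,0,0,0,0],[0.0183,-0.0542,0,0,0,0],[0.0183,-0.0542,0,0,0,0],[0.0183,-0.0542,0,0,0,0],[0.0183,-0.0542,0,0,0,0],[0,0,0,0,0,-0.18],[0,0,0,0,0,-0.18],[0,0,0,0,0,-0.18],[0,0,0,0,0,-0.18],[0,0,0,0,0,-0.18],[0,0,0,0,0,-0.18],[0,0,0,0,0,-0.18]]]' 0.05;  python3 -m jog '[[[0,0,0,0,0,-0.18],[0,0,0,0,0,-0.18],[0,0,0,0,0,-0.18],[0,0,0,0,0,-0.18],[0,0,0,0,0,-0.18],[0,0,0,0,0,-0.18],[0,0,0,0,0,-0.18],[0,0,0,0,0,0],[0,0,0,0,0,0],[0,0,0,0,0,0]]]'
python3 - <<'E'
from h import *
f,K,M=cam("wrist"); np.savez("pics/pr.npz",f=f,K=K,M=M); go(.614,.223,.12,2.6)
print("expect",proj([.545,.265,.03],K,M))
asc(f,180,30,370,230,2,3)
E
```

```text
clock: 39.4
tool_pos: [0.6138, 0.2225, 0.1224]
eef_rot: [0.782, 0.623, -0.003, -0.003]
contact_force: [-1.0, 0.1, -0.6]
opening: 0.566
finger_force: 0.0
clock: 40.65
tool_pos: [0.6141, 0.2229, 0.123]
eef_rot: [0.268, 0.963, 0.0, -0.004]
contact_force: [0.0, -0.4, -0.6]
opening: 0.563
finger_force: 0.0
pos [0.6141 0.2229 0.1231] yaw 2.5987 tilt [-0.0071  0.0021] t 40.7 q7 -0.05
  turn az -0.001 rows 1 shift [0.0001 0.     0.0031] rows 1
expect [[274.3365164  113.81310952]]
30 ........................................................................................ ......
33 ...............................................................................................
36 .... ..........................................................................................
39 ...............................................................................................
42 ...............................................................................................
45 ...............................................................................................
48 ..........................
[... 5252 characters left out ...]

207 ++=..-... .......................    .....................   ....  ......   . .......  .....===
210 +++=..-..............  ............ .....-+++...............  ....  . ............... .......==
213 -=+++-.-...................... ........=++++++-... ...... .... .....  .......................-=
216  .=+++=.-............................=+++++++++-.. ......  .. ........ ................. .....-
219    =+++=..-.............  ........-=++++++++++++-........  .......  ...............   .........
222 +.  .=++=-.-.... ...............-++++++++=--=++++=.. .....  ...    .......... ..... .   ... ...
225 **.  .=+++-.-........... .....=++++++++--....=++++=. .  ........  ................... ..... ...
```

Run:
```python
from h import *
d=np.load("pics/pr.npz"); f,K,M=d["f"],d["K"],d["M"]; g=cv2.GaussianBlur(f,(3,3),0).mean(2)
m=np.zeros(g.shape,np.uint8); m[45:136,255:305]=(g[45:136,255:305]>168)*255
m=cv2.morphologyEx(cv2.morphologyEx(m,cv2.MORPH_CLOSE,np.ones((5,5))),cv2.MORPH_OPEN,np.ones((9,9)))
c=max(cv2.findContours(m,cv2.RETR_EXTERNAL,cv2.CHAIN_APPROX_NONE)[0],key=cv2.contourArea)[:,0]
r=cv2.minAreaRect(ray(c,K,M,.03)[:,:2].astype(np.float32)); print(r,c.min(0),c.max(0))
k=m>0; print([(i,np.where(k[i])[0].min(),np.where(k[i])[0].max()) for i in range(56,134,12)])
ys=np.arange(60,130); mid=np.array([[np.where(k[i])[0].mean(),i] for i in ys]); p=np.polyfit(mid[:,1],mid[:,0],1); 
A=ray([[np.polyval(p,52.5),52.5],[np.polyval(p,130),130]],K,M,.03); v=A[1]-A[0]; ya=np.arctan2(v[1],v[0]); u=v/np.linalg.norm(v)
o=A[0]+.05*u; print("tail",A[0].round(4),"yaw press",ya,"origin",o.round(4))
# head front edge (x=52) at z .02
print(f[132:175,285].mean(1).astype(int).tolist())
H=ray([np.polyval(p,167),167],K,M,.02)[0]; print("head x",((H-o)@u))
go(o[0],o[1],-.018,ya+np.pi)
```

```text
((0.5316364169120789, 0.2786516547203064), (0.04542895406484604, 0.07442757487297058), 58.91645050048828) [255  45] [304 135]
[(56, np.int64(256), np.int64(297)), (68, np.int64(257), np.int64(304)), (80, np.int64(255), np.int64(304)), (92, np.int64(255), np.int64(304)), (104, np.int64(255), np.int64(304)), (116, np.int64(255), np.int64(304)), (128, np.int64(255), np.int64(304))]
tail [0.5047 0.295  0.03  ] yaw press -0.5486355858893774 origin [0.5474 0.269  0.03  ]
[154, 167, 170, 171, 170, 166, 164, 164, 135, 126, 170, 189, 181, 143, 109, 109, 108, 107, 106, 107, 107, 106, 108, 108, 107, 105, 105, 106, 106, 107, 107, 107, 107, 106, 107, 138, 177, 178, 153, 161, 173, 171, 168]
head x 0.050250730031778205
pos [0.6141 0.2229 0.1231] yaw 2.5987 tilt [-0.0071  0.0021] t 40.7 q7 -0.05
  turn az 0.006 rows 1 shift [0.0809 0.0045 0.1411] rows 3
```

Run:
```python
from h import *
d=np.load("pics/pr.npz"); f,K,M=d["f"],d["K"],d["M"]
for r in (60,70,95,120,130): print(r,f[r,260:300].mean(1).astype(int).tolist())
print([f[r,278:288].mean().astype(int) for r in range(46,60)])
A=ray([[283.3,52.5],[274,130]],K,M,.03); v=A[1]-A[0]; ya=np.arctan2(v[1],v[0]); u=v/np.linalg.norm(v)
o=A[0]+.05*u; print("tail",A[0].round(4),"yaw press",ya,"origin",o.round(4))
H=ray([269.5,167.5],K,M,.02)[0]; print("head x,y",((H-o)@u),((H-o)@np.array([-u[1],u[0],0])))
go(o[0],o[1],-.018,ya+np.pi)
```

```text
60 [172, 171, 170, 169, 170, 170, 170, 169, 165, 162, 163, 158, 181, 187, 190, 191, 191, 189, 186, 185, 186, 189, 189, 189, 188, 187, 189, 188, 185, 184, 186, 186, 188, 179, 149, 167, 166, 165, 165, 165]
70 [171, 171, 172, 174, 176, 176, 176, 174, 174, 173, 167, 183, 188, 190, 191, 191, 189, 187, 185, 187, 190, 189, 189, 188, 187, 189, 187, 184, 184, 187, 188, 188, 184, 138, 166, 167, 169, 170, 170, 173]
95 [171, 170, 170, 170, 170, 171, 170, 140, 180, 189, 190, 191, 191, 190, 188, 187, 187, 190, 189, 189, 187, 188, 189, 188, 185, 186, 188, 188, 186, 174, 172, 169, 169, 170, 169, 169, 167, 169, 170, 170]
120 [168, 166, 166, 168, 142, 183, 189, 189, 190, 190, 191, 190, 189, 189, 190, 189, 189, 187, 187, 189, 188, 185, 187, 188, 189, 184, 149, 167, 167, 166, 168, 171, 171, 168, 169, 171, 174, 176, 177, 178]
130 [168, 168, 171, 149, 179, 189, 189, 189, 189, 191, 190, 189, 189, 190, 189, 187, 186, 187, 188, 187, 186, 187, 189, 191, 180, 145, 167, 167, 167, 169, 170, 168, 168, 169, 170, 169, 169, 169, 168, 167]
[np.int64(170), np.int64(170), np.int64(170), np.int64(169), np.int64(168), np.int64(169), np.int64(166), np.int64(168), np.int64(180), np.int64(186), np.int64(187), np.int64(188), np.int64(188), np.int64(187)]
tail [0.5061 0.2973 0.03  ] yaw press -0.6646525540388767 origin [0.5455 0.2665 0.03  ]
head x,y 0.051496277818244764 8.520829959675864e-05
pos [0.6141 0.2229 0.1231] yaw 2.5987 tilt [-0.0071  0.0021] t 40.7 q7 -0.05
  turn az 0.122 rows 1 shift [ 0.0809 -0.008   0.1411] rows 3
```

```bash
python3 -m jog '[[[0,0,0,0,0,0.122],[0.04,-0.004,0.04,0,0,0],[0.041,-0.004,0.04,0,0,0],[0,0,0.03,0,0,0],[0,0,0.031,0,0,0],[0,0,0,0,0,0]]]' 0.05; python3 -m jog '[[[0,0,0,0,0,0],[0,0,0,0,0,0],[0,0,0,0,0,0],[0,0,0,0,0,0],[0,0,0,0,0,0]]]' 0 40;  python3 -m jog '[[[0,0,-0.04,0,0,0],[0,0,-0.04,0,0,0],[0,0,-0.04,0,0,0],[0,0,0,0,0,0],[0,0,0,0,0,0]]]'
python3 - <<'E'
from h import *
f,K,M=cam("wrist"); np.savez("pics/pr2.npz",f=f,K=K,M=M)
asc(f,230,150,320,250)
go(*PK['press'],.10,YS+np.pi)
E
```

```text
clock: 41.45
tool_pos: [0.5429, 0.2657, -0.0191]
eef_rot: [0.326, 0.945, -0.002, -0.005]
contact_force: [-0.7, -0.7, 0.9]
opening: 0.57
finger_force: 0.0
clock: 42.08
tool_pos: [0.5451, 0.2673, -0.0164]
eef_rot: [0.326, 0.945, 0.001, -0.003]
contact_force: [-0.3, -1.2, 5.1]
opening: 0.22
finger_force: 40.0
clock: 42.7
tool_pos: [0.5446, 0.2654, 0.1014]
eef_rot: [0.326, 0.945, -0.001, -0.004]
contact_force: [0.4, 0.3, -2.5]
opening: 0.214
finger_force: 40.0
150 .............................................
153 .............................................
156 .............................................
159 .............................................
162 .............................................
165 .............................................
168 .............................................
171 .............=================...............
174 ............-+++++++++++++++++-..............
177 ............=+++++++++++++++++=..............
180 ............=-----------------=..............
183 ............                  ...............
186 ............                   ....
[... 451 characters left out ...]
.........
216 ............                  ...............
219 ...........-.                 .-.............
222 ...........-.                 ...............
225 ...........-.                 ...............
228 ...........-.                 ...............
231 ...........-                  ...............
234 ...........-                  ...............
237 .............                 ...............
240 .............                 ...............
243 .............                 -..............
246 ....--.......                 .......=-......
pos [0.5443 0.2652 0.1009] yaw 2.4778 tilt [-0.0096  0.    ] t 42.75 q7 -0.36
  turn az -0.744 rows 5 shift [ 0.0092 -0.1791  0.0009] rows 3
```

```bash
python3 -m jog '[[[0,0,0,0,0,-0.149],[0,0,0,0,0,-0.149],[0,0,0,0,0,-0.149],[0,0,0,0,0,-0.149],[0,0,0,0,0,-0.148],[0.003,-0.06,0,0,0,0],[0.003,-0.06,0,0,0,0],[0.003,-0.059,0,0,0,0],[0,0,0,0,0,0],[0,0,0,0,0,0]]]'
python3 - <<'E'
from h import *
d=np.load("pics/pr2.npz"); f,K,M=d["f"],d["K"],d["M"]; f2,K2,M2=cam("wrist"); np.savez("pics/pr3.npz",f=f2,K=K2,M=M2)
go(*PK['press'],.05,YS+np.pi)
g=f2.mean(2).astype(int); print(g[170:190,272].tolist(),g[195,245:300].tolist(),g[225,245:300].tolist())
asc(f2,215,110,330,240)
E
```

```text
clock: 44.0
tool_pos: [0.5499, 0.0878, 0.1012]
eef_rot: [-0.04, 0.999, 0.002, -0.004]
contact_force: [-0.4, 0.1, -1.7]
opening: 0.22
finger_force: 40.0
pos [0.55   0.089  0.1016] yaw -3.0596 tilt [-0.0084  0.004 ] t 44.05 q7 0.49
  turn az 0.002 rows 1 shift [ 0.0008 -0.003   0.0516] rows 1
[196, 159, 100, 99, 99, 99, 99, 102, 100, 102, 102, 122, 172, 191, 195, 197, 196, 196, 196, 196] [96, 98, 97, 97, 97, 97, 99, 85, 178, 184, 192, 194, 196, 197, 197, 198, 199, 197, 196, 194, 194, 193, 191, 193, 195, 197, 197, 196, 195, 196, 196, 195, 195, 195, 196, 196, 194, 192, 190, 191, 192, 194, 194, 195, 194, 192, 186, 148, 104, 102, 103, 103, 103, 103, 102] [87, 87, 88, 86, 87, 87, 86, 86, 90, 179, 188, 193, 196, 196, 197, 198, 198, 197, 196, 195, 194, 193, 192, 193, 194, 196, 197, 196, 195, 195, 194, 194, 194, 194, 195, 195, 193, 191, 191, 191, 193, 193, 194, 194, 195, 188, 187, 86, 89, 90, 91, 90, 90, 90, 90]
110          ..         .                           .       .
113 ....  ...     ..         .  . ..                ..       
116                                                         
[... 1778 characters left out ...]
  =++++++++-         
206 +++++++++*++++++++=.                  =++++++++.         
209 +++++++++*++++++++=.                  =++++++++.         
212 +++++++++*+++++++++.                  =++++++++.      .  
215 +++++++++*+++++++++.                  =++++++++       ...
218 +++++++++**++++++++.                  =++++++++       .. 
221 ++++++++++*++++++++.                  =++++++++        . 
224 *******#*+*++++++==.                  ==++++++=          
227 *******#*+*++++++ ..                  .-++++++=          
230 *******#*+*++++++ ..                   =++++++=    ......
233 *******#*+*++++++ ..                   =++++++=          
236 *******#*+*++++++ ..                   =++++++-      .
```

Run:
```python
from h import *
d=np.load("pics/pr3.npz"); f,K,M=d["f"],d["K"],d["M"]; g=f.mean(2).astype(int)
print(g[158,252:292].tolist(),g[140:154,272].tolist())
print("tool",inhand(f,K,M,[[253,195],[292.5,195],[272.7,181.5],[254,225],[292,225]],.0464).tolist())
print("pocket",inhand(f,K,M,[[258,158],[283,158],[271,148]],-.0766).tolist()); go(*PK['press'],.05,YS+np.pi)
```

```text
[113, 114, 114, 114, 114, 114, 116, 102, 196, 198, 198, 197, 198, 198, 199, 199, 199, 199, 199, 199, 199, 199, 199, 199, 200, 199, 199, 200, 199, 200, 200, 200, 87, 118, 119, 119, 118, 118, 119, 118] [124, 123, 123, 123, 123, 122, 121, 122, 151, 188, 201, 201, 200, 200]
tool [[43.4, -11.9], [43.3, 7.7], [50.1, -2.1], [27.5, -11.7], [27.5, 7.7]]
pocket [[43.7, -15.2], [43.7, 7.1], [52.5, -3.6]]
pos [0.55   0.089  0.1016] yaw -3.0596 tilt [-0.0084  0.004 ] t 44.05 q7 0.49
  turn az 0.002 rows 1 shift [ 0.0008 -0.003   0.0516] rows 1
```

The arm was still settling in that frame, so I'll take it again at rest with matching poses.

```bash
python3 -m jog '[[[0,0,0,0,0,0],[0,0,0,0,0,0],[0,0,0,0,0,0]]]' | sed -n 2p
python3 - <<'E'
from h import *
f,K,M=cam("wrist"); g=f.mean(2).astype(int); go(*PK['press'],.05,YS+np.pi)
def tr(a,hi): k=np.where(a>hi)[0]; return k.min()-.5,k.max()+.5
for r in (195,225): a=tr(g[r,240:305],140); print(r,a[0]+240,a[1]+240)
print(g[155,245:300].tolist(),g[136:156,270].tolist(),g[174:188,272].tolist())
z=get_state()["tool_pos"][2]; a=tr(g[195,240:305],140)
print("tool",inhand(f,K,M,[[240+a[0],195],[240+a[1],195]],.0464).tolist())
np.savez("pics/pr4.npz",f=f,K=K,M=M)
E
```

```text
tool_pos: [0.5505, 0.0881, 0.1022]
pos [0.5505 0.0879 0.1022] yaw -3.0606 tilt [-0.0072  0.0024] t 44.48 q7 0.49
  turn az 0.001 rows 1 shift [ 0.0012 -0.0018  0.0522] rows 1
195 252.5 292.5
225 253.5 291.5
[112, 112, 113, 114, 113, 114, 114, 115, 115, 114, 115, 114, 116, 116, 84, 197, 199, 199, 199, 198, 199, 199, 199, 200, 199, 200, 200, 200, 200, 200, 200, 200, 200, 200, 200, 200, 200, 201, 201, 108, 119, 119, 119, 120, 119, 120, 120, 120, 120, 119, 120, 120, 120, 120, 120] [125, 124, 124, 124, 123, 123, 123, 122, 122, 123, 121, 151, 189, 201, 201, 201, 200, 200, 200, 200] [99, 99, 99, 101, 102, 102, 103, 121, 172, 191, 195, 197, 196, 196]
tool [[43.1, -10.8], [43.1, 9.0]]
```

Run:
```python
from h import *
d=np.load("pics/pr4.npz"); f,K,M=d["f"],d["K"],d["M"]
h=M[2,3]-.185
def X(p,z): return ray(p,K,M,z)[:,:2]
t=get_state(); T=R.from_quat(t["eef_rot"]).as_matrix()[:2,:2]; z0=M[2,3]-.1848; print("z0",z0,t["tool_pos"])
a=X([[252.5,195],[292.5,195],[272.5,181.5]],z0+.0464)@T; b=X([[258.8,155],[283.8,155],[271,147]],.025)@T
print((a*1e3).round(1).tolist(),(b*1e3).round(1).tolist()); 
print("tool centre y",a[:2,1].mean(),"w",a[1,1]-a[0,1],"tail x",a[2,0]); print("pocket centre y",b[:2,1].mean(),"w",b[1,1]-b[0,1],"end x",b[2,0])
print("shift x",b[2,0]-.0015-a[2,0],"y",b[:2,1].mean()-a[:2,1].mean())
```

```text
z0 0.10359514157434882 [0.5505229  0.08785564 0.10223505]
[[-512.7, 32.2], [-512.7, 51.8], [-506.0, 42.0]] [[-509.4, 30.2], [-509.3, 52.5], [-502.3, 41.1]]
tool centre y 0.04198110824043268 w 0.019624730068962017 tail x -0.505955605223377
pocket centre y 0.04133991308524085 w 0.022371906266957096 end x -0.5023151487137892
shift x 0.002140456509587829 y -0.0006411951551918288
```

```bash
python3 -m jog '[[[0.0019,-0.0006,0,0,0,0],[0,0,0.03,0,0,0],[0,0,0.03,0,0,0],[0,0,0.02,0,0,0],[0,0,0,0,0,0],[0,0,0,0,0,0]]]'; python3 -m jog '[[[0,0,0.008,0,0,0],[0,0,0.005,0,0,0],[0,0,0.003,0,0,0],[0,0,0,0,0,0]]]'; python3 -m jog '[[[0,0,0.003,0,0,0],[0,0,0,0,0,0]]]'
```

```text
clock: 45.22
tool_pos: [0.5486, 0.0873, 0.0231]
eef_rot: [-0.04, 0.999, 0.002, -0.003]
contact_force: [0.3, -0.1, -2.0]
opening: 0.219
finger_force: 40.0
clock: 45.72
tool_pos: [0.5479, 0.0869, 0.006]
eef_rot: [-0.04, 0.999, 0.001, -0.004]
contact_force: [-0.2, 0.8, -0.9]
opening: 0.217
finger_force: 40.0
clock: 45.98
tool_pos: [0.5483, 0.0871, 0.0035]
eef_rot: [-0.04, 0.999, 0.001, -0.003]
contact_force: [0.6, -0.0, 1.7]
opening: 0.219
finger_force: 40.0
```

```bash
python3 -m jog '[[[0,0,0.003,0,0,0],[0,0,0.003,0,0,0],[0,0,0,0,0,0]]]'; python3 -m jog '[[[0,0,0.003,0,0,0],[0,0,0.001,0,0,0],[0,0,0,0,0,0]]]';python3 -m jog '[[[0,0,0.002,0,0,0],[0,0,0,0,0,0],[0,0,0,0,0,0]]]'
```

```text
clock: 46.35
tool_pos: [0.5486, 0.0872, -0.0026]
eef_rot: [-0.04, 0.999, 0.002, -0.003]
contact_force: [1.8, -1.4, 2.2]
opening: 0.219
finger_force: 40.0
clock: 46.72
tool_pos: [0.5486, 0.0873, -0.0054]
eef_rot: [-0.04, 0.999, 0.001, -0.003]
contact_force: [-1.5, -1.6, 12.9]
opening: 0.222
finger_force: 40.0
clock: 47.1
tool_pos: [0.5487, 0.0873, -0.0055]
eef_rot: [-0.04, 0.999, 0.001, -0.002]
contact_force: [-4.4, -3.9, 27.8]
opening: 0.214
finger_force: 40.0
```

All four tools have bottomed. I'll release, close the fingers and go behind the handle to shut the guard.

```bash
python3 -m jog '[[[0,0,-0.002,0,0,0],[0,0,0,0,0,0],[0,0,0,0,0,0],[0,0,0,0,0,0],[0,0,-0.04,0,0,0],[0,0,-0.05,0,0,0],[0,0,-0.05,0,0,0],[0,0,-0.05,0,0,0],[0,0,0,0,0,0],[0,0,0,0,0,0]]]' 0.06
python3 - <<'E'
from h import *
f,K,M=cam("wrist"); save("chk",f); go(.668,-.008,.12,YS+np.pi)
E
```

```text
clock: 48.35
tool_pos: [0.5488, 0.0858, 0.1824]
eef_rot: [-0.04, 0.999, 0.001, -0.004]
contact_force: [-0.4, -0.3, -0.3]
opening: 0.68
finger_force: 0.0
pos [0.5485 0.0856 0.1818] yaw -3.0614 tilt [-0.0095  0.0011] t 48.4 q7 0.6
  turn az 0.0 rows 1 shift [-0.1116 -0.1029  0.0618] rows 3
```

View pics/chk.png

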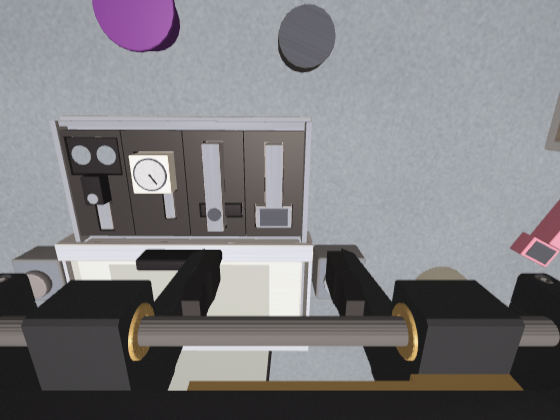

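The picture shows all four tools flat in their pockets: shears (95,180), thermo (152,175), opener (213,187) and press (274,187). Next I'll shut the guard.

```bash
python3 -m jog '[[[-0.037,-0.0343,0,0,0,0],[-0.037,-0.0343,0,0,0,0],[-0.038,-0.0343,0,0,0,0],[0,0,0,0,0,0],[0,0,0.05,0,0,0],[0,0,0.05,0,0,0],[0,0,0.05,0,0,0],[0,0,0,0,0,0],[0,0,0,0,0,0],[0,0,0,0,0,0]]]' 0; python3 -m jog '[[[0.01,0,0,0,0,0],[0.01,0,0,0,0,0],[0.012,0,0,0,0,0]]]'
```

```text
clock: 49.65
tool_pos: [0.6695, -0.0058, 0.0347]
eef_rot: [-0.04, 0.999, 0.002, -0.002]
contact_force: [0.1, -0.6, 0.2]
opening: 0.007
finger_force: 0.0
clock: 50.02
tool_pos: [0.6367, -0.0092, 0.0332]
eef_rot: [-0.04, 0.999, 0.002, -0.002]
contact_force: [2.2, 0.2, -0.4]
opening: 0.007
finger_force: 1.2
```

Contact at 2.2 N. I'll keep pushing to about x = 0.507.

```bash
python3 -m jog '[[[0.018,0,0,0,0,0],[0.018,0,0,0,0,0],[0.018,0,0,0,0,0],[0.018,0,0,0,0,0],[0.018,0,0,0,0,0],[0.016,0,0,0,0,0]]]'; python3 -m jog '[[[0.007,0,0,0,0,0],[0.005,0,0,0,0,0],[0.004,0,0,0,0,0]]]'; python3 -m jog '[[[0.004,0,0,0,0,0],[0.003,0,0,0,0,0]]]'
```

```text
clock: 50.78
tool_pos: [0.5305, -0.0175, 0.0337]
eef_rot: [-0.04, 0.999, 0.002, -0.003]
contact_force: [2.7, 1.3, -2.4]
opening: 0.005
finger_force: 1.3
clock: 51.15
tool_pos: [0.5153, -0.0188, 0.0336]
eef_rot: [-0.04, 0.999, 0.002, -0.003]
contact_force: [2.3, 1.3, 1.0]
opening: 0.003
finger_force: 1.1
clock: 51.4
tool_pos: [0.5094, -0.0194, 0.0335]
eef_rot: [-0.04, 0.999, 0.002, -0.002]
contact_force: [9.6, 1.8, -4.2]
opening: 0.008
finger_force: 4.6
```

```bash
python3 -m jog '[[[0.002,0,0,0,0,0],[0,0,0,0,0,0],[0,0,0,0,0,0]]]'; python3 -m jog '[[[-0.008,0,0,0,0,0],[-0.004,0,-0.03,0,0,0],[0,0,-0.05,0,0,0],[0,0,-0.05,0,0,0],[0,0,-0.03,0,0,0],[0,0,0,0,0,0],[0,0,0,0,0,0],[0,0,0,0,0,0]]]';python3 - <<'E'
from h import *
d=np.load("pics/scene0.npz"); K,M=d["K"],d["M"]; f,_,_=cam("scene")
# plunger cap (dark) centre in scene
m=((f.max(2)<60)*255).astype(np.uint8); m[:260]=0;m[290:]=0;m[:,:270]=0;m[:,298:]=0
n,l,s,c=cv2.connectedComponentsWithStats(m); print(s[1:],c[1:].round(1))
i=1+s[1:,4].argmax(); print(ray(c[i],K,M,.085).round(4), ray(c[i],K,M,.08).round(4))
d=np.load("pics/w7.npz"); K,M,g=d["K"],d["M"],d["f"]
m=((g.max(2)<60)*255).astype(np.uint8); m[:40]=0;m[100:]=0;m[:,:75]=0;m[:,145:]=0
n,l,s,c=cv2.connectedComponentsWithStats(m); print(s[1:],c[1:].round(1)); i=1+s[1:,4].argmax(); print("w7",ray([s[i,0]+17.5,s[i,1]+18],K,M,.085).round(4),ray(c[i],K,M,.083).round(4))
go(.654,.178,.15,YS+np.pi)
E
```

```text
clock: 51.78
tool_pos: [0.5096, -0.0193, 0.0335]
eef_rot: [-0.04, 0.999, 0.002, -0.0]
contact_force: [9.7, 1.0, -4.2]
opening: 0.003
finger_force: 4.8
clock: 52.78
tool_pos: [0.5176, -0.0198, 0.1917]
eef_rot: [-0.04, 0.999, 0.001, -0.005]
contact_force: [-1.0, -0.8, 0.1]
opening: 0.003
finger_force: 0.0
[[277 266  13  12 122]
 [286 278  11  12  35]
 [270 280  12  10  47]] [[282.8 271.5]
 [291.3 284.2]
 [274.7 285.4]]
[[0.6601 0.1803 0.085 ]] [[0.6585 0.1789 0.08  ]]
[[ 84  50  37  36 728]
 [106  58   1   1   1]
 [105  73   1   1   1]] [[ 99.   67.4]
 [106.   58. ]
 [105.   73. ]]
w7 [[0.6584 0.1772 0.085 ]] [[0.6589 0.1809 0.083 ]]
pos [ 0.5178 -0.0196  0.1918] yaw -3.0611 tilt [-0.0101  0.0022] t 52.83 q7 0.75
  turn az 0.001 rows 1 shift [-0.1516  0.1861  0.0418] rows 5
```

```bash
python3 -m jog '[[[-0.0313,0.0372,0,0,0,0],[-0.0313,0.0372,0,0,0,0],[-0.0313,0.0372,0,0,0,0],[-0.0313,0.0372,0,0,0,0],[-0.0314,0.0372,0,0,0,0],[0,0,0.05,0,0,0],[0,0,0.05,0,0,0],[0,0,0.03,0,0,0],[0,0,0,0,0,0],[0,0,0,0,0,0]]]'; python3 -m jog '[[[0,0,0.01,0,0,0],[0,0,0.005,0,0,0],[0,0,0,0,0,0]]]'; python3 -m jog '[[[0,0,0.005,0,0,0],[0,0,0.005,0,0,0],[0,0,0,0,0,0]]]'
```

```text
clock: 54.08
tool_pos: [0.6594, 0.1798, 0.0636]
eef_rot: [-0.04, 0.999, 0.002, -0.003]
contact_force: [-0.7, 0.4, 0.5]
opening: 0.004
finger_force: 0.0
clock: 54.45
tool_pos: [0.6588, 0.1788, 0.0474]
eef_rot: [-0.04, 0.999, 0.001, -0.004]
contact_force: [-0.8, 0.7, 0.8]
opening: 0.005
finger_force: 0.0
clock: 54.82
tool_pos: [0.6592, 0.1793, 0.0379]
eef_rot: [-0.04, 0.999, 0.002, -0.003]
contact_force: [-0.7, -0.9, 4.7]
opening: 0.005
finger_force: 2.5
```

```bash
python3 -m jog '[[[0,0,0.006,0,0,0],[0,0,0.005,0,0,0],[0,0,0,0,0,0]]]';python3 -m jog '[[[0,0,0.002,0,0,0],[0,0,0.002,0,0,0],[0,0,0,0,0,0]]]'
```

```text
clock: 55.2
tool_pos: [0.6593, 0.1793, 0.0274]
eef_rot: [-0.04, 0.999, 0.002, -0.003]
contact_force: [-1.3, -1.2, 7.6]
opening: 0.007
finger_force: 4.1
clock: 55.58
tool_pos: [0.6594, 0.1793, 0.0262]
eef_rot: [-0.04, 0.999, 0.001, -0.003]
contact_force: [-3.9, -4.9, 20.6]
opening: 0.003
finger_force: 10.3
```

```bash
python3 -m jog '[[[0,0,0.002,0,0,0],[0,0,0,0,0,0]]]';python3 -m jog '[[[0,0,0.002,0,0,0],[0,0,0,0,0,0]]]'
```

```text
clock: 55.82
tool_pos: [0.6595, 0.1794, 0.0261]
eef_rot: [-0.04, 0.999, 0.001, -0.002]
contact_force: [-6.7, -6.9, 30.9]
opening: 0.005
finger_force: 15.3
clock: 56.08
tool_pos: [0.6596, 0.1794, 0.026]
eef_rot: [-0.04, 0.999, 0.001, -0.002]
contact_force: [-10.0, -9.2, 40.0]
opening: 0.007
finger_force: 20.2
```

```bash
python3 -m jog '[[[0,0,-0.015,0,0,0],[0,0,-0.02,0,0,0],[0,0,0,0,0,0],[0,0,0,0,0,0]]]'; python3 -m jog '[[[0,0,0.015,0,0,0],[0,0,0.016,0,0,0],[0,0,0.001,0,0,0],[0,0,0,0,0,0],[0,0,0,0,0,0]]]'; python3 -m jog '[[[0,0,-0.015,0,0,0],[0,0,-0.017,0,0,0],[0,0,0,0,0,0],[0,0,0,0,0,0]]]'; python3 -m jog '[[[0,0,0.015,0,0,0],[0,0,0.016,0,0,0],[0,0,0.001,0,0,0],[0,0,0,0,0,0],[0,0,0,0,0,0]]]'
```

```text
clock: 56.58
tool_pos: [0.6583, 0.1785, 0.0524]
eef_rot: [-0.04, 0.999, 0.001, -0.004]
contact_force: [0.0, -0.0, -0.3]
opening: 0.003
finger_force: 0.0
clock: 57.2
tool_pos: [0.6596, 0.1795, 0.0261]
eef_rot: [-0.04, 0.999, 0.001, -0.002]
contact_force: [-5.9, -7.2, 32.8]
opening: 0.001
finger_force: 16.2
clock: 57.7
tool_pos: [0.6579, 0.1782, 0.0519]
eef_rot: [-0.04, 0.999, 0.001, -0.005]
contact_force: [-0.6, -0.9, 0.4]
opening: 0.006
finger_force: 0.0
clock: 58.32
tool_pos: [0.6595, 0.1794, 0.0261]
eef_rot: [-0.04, 0.999, 0.001, -0.002]
contact_force: [-7.9, -6.6, 31.5]
opening: 0.002
finger_force: 16.1
```

```bash
python3 -m jog '[[[0,0,-0.02,0,0,0],[0,0,-0.05,0,0,0],[0,0,-0.05,0,0,0],[0,0,-0.05,0,0,0],[0.05,-0.035,0,0,0,0],[0.05,-0.035,0,0,0,0],[0,-0.03,0,0,0,0],[0,0,0,0,0,0],[0,0,0,0,0,0],[0,0,0,0,0,0]]]'
python3 - <<'E'
from h import *
f,K,M=cam("wrist"); np.savez("pics/fin.npz",f=f,K=K,M=M); go(.5,-.02,.2,YS+np.pi)
e=proj(np.array([[.4905,-.022,.086],[.4837,-.0271,.01]]),K,M); print("expect handle, near edge",e.round(0)); x,y=e[0].astype(int)
asc(f,max(0,x-90),max(0,y-45),min(560,x+90),y+60,2,3)
E
```

```text
clock: 59.58
tool_pos: [0.5684, 0.0728, 0.1918]
eef_rot: [-0.041, 0.999, 0.002, -0.004]
contact_force: [0.4, 0.8, -0.0]
opening: 0.007
finger_force: 0.0
pos [0.5683 0.0727 0.1919] yaw -3.0595 tilt [-0.0074  0.0037] t 59.62 q7 0.67
  turn az 0.002 rows 1 shift [ 0.0755 -0.0869 -0.0081] rows 2
expect handle, near edge [[180. 110.]
 [195. 104.]]
64 ----..-------..---------------------------------...-..-..-....-----------.-..-------..----
67 --------------------------..------------.---.----..-..-..----....--.--.-.--..----------..-
70 --------------.-------------------------..----..--.-..-.....--...-------.-......--...--...
73 --------.-------------------.---.---.----.----.----..--...--.-.-.-----.----.----..--.--...
76 ------------.-.---------------------..---..--.----...-.------....--....----.-..-..-----..-
79 ------.-----------..-----------------.---.---.----..---..----........---.--....-.--..---.-
82 -----.-----------------------------.-..-----------..-------------.....----..--.-.-...-----
85 ..--..----.-.------------------..----..----.--------..-----.---.........---.--..---...---.
88 
[... 1766 characters left out ...]
                               
145                                                                                           
148                                                                                           
151                                                                                           
154                                                                                           
157                                                                                           
160                                                                                           
163                                                                                           
166
```

The handle is at image row 110, exactly where the shut position predicts, and nothing is in contact. I'm handing in.

```bash
python3 -c "
from h import *
print(finish_job())"
```

```text
the job is handed in; nothing more can be done
None
```

I handed the job in with all four tools pressed into their pockets, the guard shut and the plunger given three full strokes. The hand-in gave no verdict. I didn't recheck the bystanders' positions at the end, and the final readings showed no contact on the arm.

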